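# Count out valve blocks on the balance

### The arm

A 7-joint arm with a two-finger parallel gripper is mounted at the origin on the work surface. World frame = base frame: x ahead of the robot, y to its left, z up, the work surface at z = 0. Lengths are in mm, angles in rad, forces in N, time in s.
With the tool pointing down it reaches from about 425 to 875 mm from the base axis. Payload 8.4 kg.
Tool frame: the origin (TCP) lies midway between the tips of the shut fingers; the grasp point (between the pads) lies arm.grasp_offset behind it (arm.grasp_offset is the distance from the TCP to the grasp point, in mm); z points along the fingers, y is the line along which they close (so a half turn about z gives the same grasp; the last joint's range is limited). The gripper opens to 85 mm and grips with 20 to 120 N. Pads are 22 mm wide; open, the fingers measure 114 mm over their backs; the gripper's body (76 mm by 85 mm) begins 54 mm behind the grasp point. The pads swing forward as they close: fully open they stand 13 mm farther back than shut.
Start: joints at [1.019, 0.333, 0.04, 1.465, -0.013, 1.343, -0.059], TCP at [284.34, -584.478, 231.308] pointing down, gripper open.
Joint ranges: [-2.58, 2.58], [-0.38, 2.09], [-1.3, 1.39], [0.25, 2.4], [-1.5, 4.64], [0.08, 2.09], [-2.65, 2.65]. Speed limits (rad/s): [2.22, 2.22, 2.79, 2.79, 3.14, 3.14, 3.14].

### API

Orientations are given as a 3x3 rotation matrix whose columns are the frame's x, y, z axes.
In Python, from bench import arm gives the robot as it stands.
- The arm moves only by the tool apply_moves, never from a script. Its argument "commands" is a list of rows, each an object with "offset": the shift along the tool's x, y, z in mm, a list of three; "twist": the turn, a rotation vector about the tool's x, y, z in degrees, a list of three. A call has 1 to 8 rows; each row shifts and turns the commanded pose from where the row before left it, along the tool's axes as they then stand; what a row does not reach is not made up. A row lasts 1/12 s, in which the tool goes at most 41.7 mm and 7.16 degrees, less where a joint would pass 70% of its speed; a pose out of reach is approached as far as the arm can. A call is refused whole if a number of a shift passes 41.7 or a number of a turn 7.16, either way. A call with a gripper value outside its range is refused whole. "fingers" is the opening, from 0 (shut) to 1 (fully open), set as the call begins (left out, the last holds). The fingers move at their own pace and stop on an object; "newtons" is the grip in N (left out, the last holds). Time passes only in rows, so rows that do not move let the fingers close. It gives the time, the measured TCP pose, the force, the opening and the grip force at its end, in the units of the state.
- arm.read_state(): the state, without advancing time (a new reading comes with each control period).
- arm.capture(name): name is "scene" or "top" or "wrist"; returns a dict with "pixels" (400x640x3 uint8, red, green, blue), "depth" (400x640 float32, mm along the optical axis (not along the pixel's ray), 0 where there is no reading), "camera_matrix" (3x3 intrinsics, pixels), "origin" and "rotation" of the camera in the world. Camera axes: x right, y down, z forward; pixel columns grow to the right and rows downward; lengths in mm; the calibration is good to about 2 mm. A picture is of the moment at which its call begins.
- arm.job_done(): hands the job in; it is judged then, once.
The state is a dict: "time": time; "qpos": joint angles; "dq": joint speeds; "joint_torque": joint torques, N m; "tcp_pos": TCP position; "tool_rot": TCP orientation; "contact_force": force on the tool from outside, world axes, zero at the start; "ft_torque": the same for the moment, N m; "finger_gap": finger opening in mm; "finger_force": force on a finger pad.
Only numpy, scipy, OpenCV 4.12 (cv2) and the standard library are available. Lean on these libraries where they do the work, as an engineer would, in place of code of your own. Each camera call takes 0.05 s, during which the arm holds its last target. There are 200 camera calls.

### The job

The left pan (as the robot sees it) of the counting balance carries a reference set of valve blocks. First clear away what has been left in the way, the air cylinder lying across the blue supply bin and the pump and directional valve on the right pan, laying all three in the grey returns tray; only then put valve blocks from the bin onto the right pan until the beam rests level. Leave the reference set on its pan and the unused blocks in the bin, and do not disturb the bottle and the carton behind the balance.

Things in the scene. Friction and masses are not known exactly. Their poses are not given: they have to be found in the camera images.
- beam (a joint): Beam of the two-pan balance, rad: 0 = level (both pans at the same height, pointer upright against the black mark); positive = left pan (+y side) up and right pan down; end stops at +-0.15. One block too many or too few puts it at the stop or close to it. It swings for about a second after a change.
- pan_left_top (a point): Steel pan 150 mm (x) by 170 mm (y), rim 5 mm high; this point is the centre of its upper face. It stays horizontal, moves up to 19 mm up or down from 95 mm as the beam tips, and yields softly. Left pan (+y side): carries the reference set of 3 to 5 blocks.
- pan_right_top (a point): Steel pan 150 mm (x) by 170 mm (y), rim 5 mm high; this point is the centre of its upper face. It stays horizontal, moves up to 19 mm up or down from 95 mm as the beam tips, and yields softly. Right pan (-y side), 250 mm from the left one: the weighing pan, with pump and valve left on it. The pointer plate between the pans stands 140 mm high.
- bin_floor (a point): Blue supply bin, fixed: 260 mm (x) by 170 mm (y) outside, walls 5 mm thick, 48 mm high over the table. This point is the centre of its inner floor (5 mm over the table). Six blocks stand in it, long sides along the bin's x, gaps about 35 mm in y, 8 mm in x. At the robot's left or right.
- tray_floor (a point): Grey returns tray, empty, fixed: 290 mm (x) by 170 mm (y) outside, walls 5 mm thick, only 25 mm high over the table. This point is the centre of its inner floor (5 mm over the table). On the other side from the bin.
- cylinder_c (a point): Air cylinder: square aluminium body 190 mm long (x) by 44 x 44 mm with dark end caps, a 16 mm rod stub sticks out 15 mm at +x; about 0.6 kg. Lies across the rims of the supply bin, over the blocks. This point is the centre of the square body.
- valve_c (a point): Directional valve: grey body 50 x 46 x 46 mm (x, y, z) with a black solenoid at each end (38 mm wide), 140 mm long in all (x); about 0.7 kg; lies on the right pan. This point is the centre of the grey body.
- pump_c (a point): Gear pump: dark body 60 x 50 x 60 mm (x, y, z), with an aluminium flange 62 mm wide, 12 mm thick at its +x end and a short shaft stub there; about 0.8 kg; stands on the right pan. This point is the centre of the dark body (grip it a little to the -x side).
- b1_c (a point): Spare aluminium valve block, 60 x 32 x 40 mm (x long, y wide, z high when it stands as stored), 0.2 kg; two brass port rings on top. This point is its centre, axes as given. In the supply bin at the start.
- b2_c (a point): Spare aluminium valve block, 60 x 32 x 40 mm (x long, y wide, z high when it stands as stored), 0.2 kg; two brass port rings on top. This point is its centre, axes as given. In the supply bin at the start.
- b3_c (a point): Spare aluminium valve block, 60 x 32 x 40 mm (x long, y wide, z high when it stands as stored), 0.2 kg; two brass port rings on top. This point is its centre, axes as given. In the supply bin at the start.
- b4_c (a point): Spare aluminium valve block, 60 x 32 x 40 mm (x long, y wide, z high when it stands as stored), 0.2 kg; two brass port rings on top. This point is its centre, axes as given. In the supply bin at the start.
- b5_c (a point): Spare aluminium valve block, 60 x 32 x 40 mm (x long, y wide, z high when it stands as stored), 0.2 kg; two brass port rings on top. This point is its centre, axes as given. In the supply bin at the start.
- b6_c (a point): Spare aluminium valve block, 60 x 32 x 40 mm (x long, y wide, z high when it stands as stored), 0.2 kg; two brass port rings on top. This point is its centre, axes as given. In the supply bin at the start.
- r1_c (a point): Reference aluminium valve block, 60 x 32 x 40 mm (x long, y wide, z high when it stands as stored), 0.2 kg; two brass port rings on top. This point is its centre, axes as given. On the left pan; absent in some starts.
- r2_c (a point): Reference aluminium valve block, 60 x 32 x 40 mm (x long, y wide, z high when it stands as stored), 0.2 kg; two brass port rings on top. This point is its centre, axes as given. On the left pan; absent in some starts.
- r3_c (a point): Reference aluminium valve block, 60 x 32 x 40 mm (x long, y wide, z high when it stands as stored), 0.2 kg; two brass port rings on top. This point is its centre, axes as given. On the left pan; absent in some starts.
- r4_c (a point): Reference aluminium valve block, 60 x 32 x 40 mm (x long, y wide, z high when it stands as stored), 0.2 kg; two brass port rings on top. This point is its centre, axes as given. On the left pan; absent in some starts.
- r5_c (a point): Reference aluminium valve block, 60 x 32 x 40 mm (x long, y wide, z high when it stands as stored), 0.2 kg; two brass port rings on top. This point is its centre, axes as given. On the left pan; absent in some starts.
- oil_c (a point): Bystander: grey bottle, 64 mm across, 170 mm high; its middle.
- carton_c (a point): Bystander: small closed carton 100 x 130 x 80 mm; its middle.

How it is judged:
By the outcome, as a careful person would: the job done as asked, in the order asked, and still so for the second after the job is handed in, with the robot touching nothing.
Of r1, r2, r3, r4, r5 only 3 to 5 are there at a start; the rules pass over those that are not, and their reading is None.
At some moment in a run one of b1, b2, b3, b4, b5, b6 may be knocked a few centimetres aside while the robot is not near it.
It also fails if it takes over 210 s, if anything falls off the work surface, if the arm or the gripper's body presses on something with over 40 N, if the wrist force passes 120 N, or if a joint passes its speed limit or range.

## Working session

There is one attempt and no reset: what is moved stays moved. The work goes in short steps, Python scripts to look and compute and a tool call to move; the robot and the scene stay as the last step left them, time stands still between calls to the robot, and variables do not carry over. Pictures are saved under pics/ and viewed, at most 14 in all, crops included, and the job is handed in when it is done.

Besides the shell and the picture viewer there is one more tool, called after ">>>" as name(argument=value, ...) on one line, values as JSON. apply_moves: Moves the arm, as the interface text tells. Its arguments: {"type":"object","properties":{"commands":{"type":"array","items":{"type":"object","properties":{"offset":{"type":"array","items":{"type":"number"}},"twist":{"type":"array","items":{"type":"number"}}}}},"fingers":{"type":"number"},"newtons":{"type":"number"}},"required":["commands"]}

```bash
ls; mkdir -p pics; cat > h.py <<'E'
import numpy as np, cv2
from bench import arm
def cap(n,save=None):
    c=arm.capture(n); np.savez('/tmp/%s.npz'%n,**c)
    if save: cv2.imwrite('pics/'+save,c['pixels'][:,:,::-1])
    return c
def load(n): return dict(np.load('/tmp/%s.npz'%n))
def cloud(c):
    K=np.array(c['camera_matrix']);d=c['depth'];v,u=np.indices(d.shape)
    p=np.stack([(u-K[0,2])/K[0,0]*d,(v-K[1,2])/K[1,1]*d,d],-1)
    return p@np.array(c['rotation']).T+np.array(c['origin'])
E
python3 - <<'E'
from h import *
s=arm.read_state();print({k:np.round(v,3).tolist() for k,v in s.items()}, arm.grasp_offset)
for n in('top','scene'):
    c=cap(n,n+'0.png');print(n,c['origin'],np.round(c['rotation'],3).tolist(),c['camera_matrix'])
E
```

```text
pics
{'time': 0.0, 'qpos': [1.019, 0.334, 0.04, 1.466, -0.013, 1.343, -0.059], 'dq': [0.0, -0.002, -0.0, 0.001, 0.0, -0.001, -0.0], 'joint_torque': [-0.0, -65.855, 1.365, -40.556, 0.017, 0.013, -0.0], 'tcp_pos': [284.153, -584.094, 230.404], 'tool_rot': [[0.899, 0.437, -0.001], [0.437, -0.899, 0.001], [-0.0, -0.002, -1.0]], 'contact_force': [0.501, -0.827, 0.066], 'ft_torque': [0.006, -0.013, 0.018], 'finger_force': 0.0, 'finger_gap': 85.637} 18.700000000000003
top [ 402.41051013    7.9435132  1337.70763712] [[0.029, -0.986, 0.162], [-0.999, -0.031, -0.009], [0.014, -0.162, -0.987]] [[481.66119144   0.         307.76996077]
 [  0.         481.66119144 200.00916067]
 [  0.           0.           1.        ]]
scene [1509.22352505 -481.11533811  970.46519117] [[0.478, 0.561, -0.675], [0.878, -0.313, 0.362], [-0.008, -0.766, -0.643]] [[456.63462711   0.         317.06550079]
 [  0.         456.63462711 204.51732101]
 [  0.           0.           1.        ]]
```

View pics/top0.png

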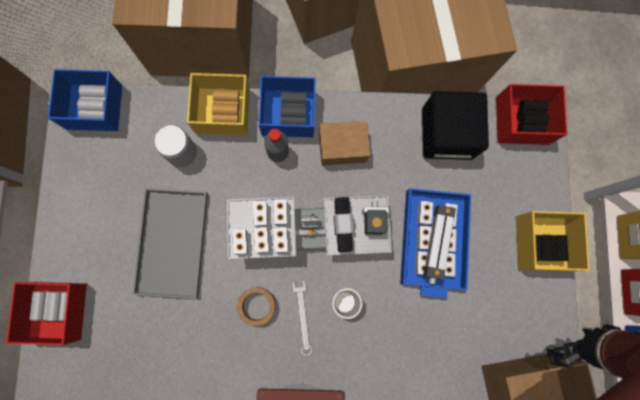

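View pics/scene0.png

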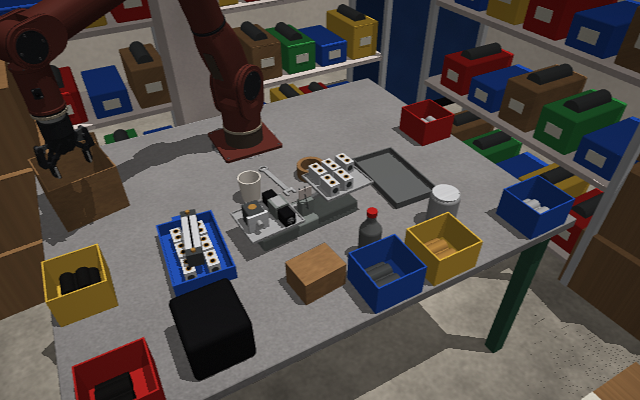

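The top view shows the tray at the left (172,244) and five reference blocks on the left pan, around (262,228). The valve is at (344,224) and the pump at (376,222). The bin is at (437,240), with the cylinder lying across it, tilted. Next I'll measure these.

```bash
cat >> h.py <<'E'
def rects(P,zlo,zhi,xr,yr,amin=150):
    """min-area rects (x,y,len,wid,angle of long side, z) of points in a height band, 1 mm grid"""
    m=(P[...,2]>zlo)&(P[...,2]<zhi)&(P[...,0]>xr[0])&(P[...,0]<xr[1])&(P[...,1]>yr[0])&(P[...,1]<yr[1])
    Q=P[m]; H,W=int(xr[1]-xr[0])+1,int(yr[1]-yr[0])+1
    g=np.zeros((H,W),np.uint8); g[(Q[:,0]-xr[0]).astype(int),(Q[:,1]-yr[0]).astype(int)]=255
    g=cv2.morphologyEx(g,cv2.MORPH_CLOSE,np.ones((5,5)))
    n,l,st,ce=cv2.connectedComponentsWithStats(g)
    lab=l[(Q[:,0]-xr[0]).astype(int),(Q[:,1]-yr[0]).astype(int)]
    for i in range(1,n):
        if st[i,4]<amin: continue
        pts=Q[lab==i]
        r=cv2.minAreaRect(pts[:,:2].astype(np.float32)); b=cv2.boxPoints(r)
        e=max(b[1]-b[0],b[2]-b[1],key=np.linalg.norm); a=np.degrees(np.arctan2(e[1],e[0])); a=(a+90)%180-90
        print('c',np.round(r[0]),'size',np.round(sorted(r[1])),'ang x->long %.1f'%a,'z med %.0f max %.0f n %d'%(np.median(pts[:,2]),pts[:,2].max(),len(pts)))
E
python3 - <<'E'
from h import *
c=load('top');P=cloud(c);s=c['depth'];K=c['camera_matrix']
for n,v,u in [('table',330,220),('tray',244,172),('panR',247,376),('panL',220,238),('pump',222,376),('valve',224,344),('cyl',240,441)]:
    print(n,np.round(P[v,u]))
B=dict(bin=(-420,-180),bal=(-180,200),tray=(190,420))
print('cyl');rects(P,72,130,(380,720),(-420,-180))
print('bin');rects(P,30,60,(380,720),(-420,-180),60)
print('bal');rects(P,60,200,(380,640),(-180,210),60)
print('tray');rects(P,12,40,(350,680),(190,460))
print('blocks L');rects(P,105,175,(380,640),(20,210),60)
print('R>110');rects(P,105,220,(380,640),(-180,-20),60)
E
```

```text
table [261. 221.   1.]
tray [487. 365.   5.]
panR [ 490. -186.   78.]
panL [546. 173. 112.]
pump [ 549. -177.  135.]
valve [543. -97. 122.]
cyl [ 513. -353.   90.]
cyl
c [ 501. -352.] size [ 46. 205.] ang x->long -10.9 z med 89 max 101 n 1371
c [ 528. -200.] size [ 45. 105.] ang x->long 3.4 z med 77 max 130 n 384
c [ 604. -199.] size [34. 45.] ang x->long 5.3 z med 77 max 86 n 137
bin
c [ 515. -346.] size [156. 273.] ang x->long -3.5 z med 45 max 57 n 685
c [ 452. -312.] size [23. 65.] ang x->long -5.3 z med 45 max 59 n 219
c [ 451. -389.] size [27. 60.] ang x->long -3.8 z med 45 max 51 n 209
c [ 516. -396.] size [19. 60.] ang x->long -5.2 z med 45 max 52 n 128
c [ 554. -325.] size [ 37. 132.] ang x->long -4.5 z med 45 max 59 n 585
c [ 567. -403.] size [ 8. 25.] ang x->long -10.0 z med 45 max 50 n 28
c [ 606. -399.] size [22. 42.] ang x->long 42.9 z med 45 max 52 n 49
bal
c [536.   7.] size [151. 385.] ang x->long -85.8 z med 115 max 162 n 7246
tray
c [492. 368.] size [174. 286.] ang x->long -1.9 z med 23 max 31 n 798
blocks L
c [528. 115.] size [151. 170.] ang x->long -85.8 z med 118 max 162 n 3946
R>110
c [544. -96.] size [ 46. 140.] ang x->long 4.4 z med 118 max 129 n 878
c [ 562. -162.] size [35. 83.] ang x->long -0.3 z med 135 max 142 n 385
```

```bash
cat >> h.py <<'E'
def R(a): a=np.radians(a); return np.array([[np.cos(a),np.sin(a),0],[np.sin(a),-np.cos(a),0],[0,0,-1]])
def plan(*wps,speed=40,start=None):
    """wps: (x,y,z,yaw[,rows]) TCP waypoints; prints rows in tool axes (offset rounded to mm, twist about z)"""
    s=arm.read_state(); p=np.array(s['tcp_pos'],float); T=np.array(s['tool_rot']); a=np.degrees(np.arctan2(T[1,0],T[0,0]))
    if start is not None: p,a=np.array(start[:3],float),start[3]
    print('t %.1f from'%s['time'],np.round(p),'yaw %.1f'%a,'gap %.0f'%s['finger_gap'],'q7 %.2f'%s['qpos'][6])
    for w in wps:
        d=np.array(w[:3])-p; da=w[3]-a
        n=int(max(np.ceil(np.linalg.norm(d)/speed),np.ceil(abs(da)/7),1))
        if len(w)>4: n=max(n,w[4])
        tw=round(-da/n,1); out=[]
        for k in range(n):
            o=np.round(R(a).T@((np.array(w[:3])-p)/(n-k))); p=p+R(a)@o; a-=tw; out.append(o.astype(int).tolist()+[tw])
        print('->',w,n,'rows:',out)
E
python3 -c "
from h import *
plan((494,-351,230,-11),(494,-351,52,-11))"
```

```text
t 0.1 from [ 284. -584.  231.] yaw 25.9 gap 85 q7 -0.06
-> (494, -351, 230, -11) 8 rows: [[36, -15, 0, np.float64(4.6)], [35, -18, 0, np.float64(4.6)], [34, -20, 0, np.float64(4.6)], [32, -23, 0, np.float64(4.6)], [30, -25, 0, np.float64(4.6)], [28, -28, 0, np.float64(4.6)], [25, -30, 0, np.float64(4.6)], [23, -31, 1, np.float64(4.6)]]
-> (494, -351, 52, -11) 5 rows: [[0, 0, 36, np.float64(0.0)], [0, 0, 35, np.float64(0.0)], [0, 0, 36, np.float64(0.0)], [0, 0, 35, np.float64(0.0)], [0, 0, 36, np.float64(0.0)]]
```

>>> apply_moves(commands=[{"offset": [36,-15,0],"twist": [0,0,4.6]},{"offset": [35,-18,0],"twist": [0,0,4.6]},{"offset": [34,-20,0],"twist": [0,0,4.6]},{"offset": [32,-23,0],"twist": [0,0,4.6]},{"offset": [30,-25,0],"twist": [0,0,4.6]},{"offset": [28,-28,0],"twist": [0,0,4.6]},{"offset": [25,-30,0],"twist": [0,0,4.6]},{"offset": [23,-31,1],"twist": [0,0,4.6]}], fingers=1, newtons=60)

```text
time: 0.77
tcp_pos: [495.4, -350.1, 230.3]
tool_rot: [[0.981, -0.192, -0.0], [-0.192, -0.981, 0.0], [-0.0, -0.0, -1.0]]
contact_force: [1.5, -1.2, 0.4]
finger_gap: 85.3
finger_force: 0.0
```

```bash
sed -i 's/tw=round(-da\/n,1)/tw=float(round(-da\/n,1))/' h.py; python3 -c "
from h import *
c=cap('wrist','w1.png');P=cloud(c)
print(c['origin'])
print('cyl');rects(P,75,110,(380,720),(-440,-240))
print('bin');rects(P,35,60,(380,720),(-440,-180),60)
plan((494,-351,52,-11))"
```

```text
[ 568.96272995 -363.95414505  372.35933926]
cyl
c [ 509. -353.] size [ 45. 190.] ang x->long -11.0 z med 89 max 99 n 9172
bin
c [ 515. -355.] size [170. 274.] ang x->long -3.8 z med 47 max 50 n 5446
c [ 452. -386.] size [32. 60.] ang x->long -1.5 z med 45 max 48 n 1401
c [ 456. -309.] size [18. 61.] ang x->long -10.3 z med 45 max 47 n 647
c [ 518. -394.] size [27. 62.] ang x->long -8.6 z med 45 max 47 n 1249
c [ 524. -319.] size [26. 61.] ang x->long -7.2 z med 45 max 47 n 1168
c [ 587. -393.] size [32. 60.] ang x->long -4.7 z med 45 max 47 n 1148
c [ 591. -327.] size [32. 60.] ang x->long -4.9 z med 45 max 48 n 1934
t 0.8 from [ 502. -342.  230.] yaw -11.0 gap 86 q7 -1.25
-> (494, -351, 52, -11) 5 rows: [[-1, 2, 36, 0.0], [-1, 2, 35, 0.0], [-1, 2, 36, 0.0], [-1, 2, 35, 0.0], [-2, 3, 36, 0.0]]
```

View pics/w1.png

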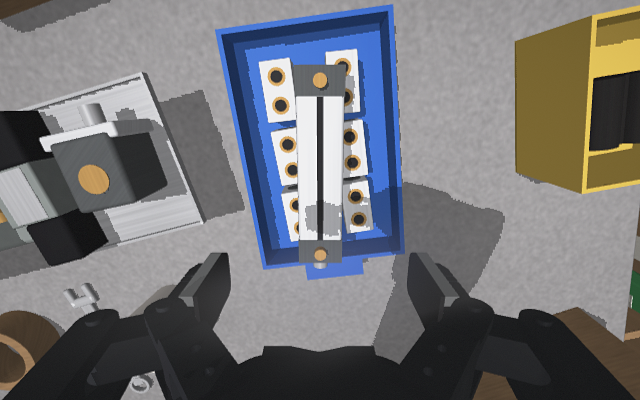

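The wrist view shows the cylinder body from (320,80) to (320,250), with its rod stub at the near (-x) end. All six blocks are standing in the bin. The body centre comes out near (509,-353), at yaw -11°.

>>> apply_moves(commands=[{"offset": [8,0,36]},{"offset": [7,-1,36]},{"offset": [0,0,36]},{"offset": [0,0,36]},{"offset": [0,0,24]},{"offset": [0,0,10]},{"offset": [0,0,0]},{"offset": [0,0,0]}])

```text
invalid input at $.commands[0]: expected keys offset, twist
```

>>> apply_moves(commands=[{"offset": [0,0,0]},{"offset": [0,0,0]},{"offset": [0,0,0]},{"offset": [0,0,0]},{"offset": [0,0,0]},{"offset": [0,0,0]}], fingers=0)

```text
invalid input at $.commands[0]: expected keys offset, twist
```

>>> apply_moves(commands=[{"offset": [8,0,36],"twist": [0,0,0]},{"offset": [7,-1,36],"twist": [0,0,0]},{"offset": [0,0,36],"twist": [0,0,0]},{"offset": [0,0,36],"twist": [0,0,0]},{"offset": [0,0,24],"twist": [0,0,0]},{"offset": [0,0,10],"twist": [0,0,0]},{"offset": [0,0,0],"twist": [0,0,0]},{"offset": [0,0,0],"twist": [0,0,0]}])

```text
time: 1.48
tcp_pos: [509.7, -354.0, 53.0]
tool_rot: [[0.982, -0.188, 0.0], [-0.188, -0.982, -0.0], [0.0, 0.0, -1.0]]
contact_force: [0.3, -0.2, -0.4]
finger_gap: 85.5
finger_force: 0.0
```

>>> apply_moves(commands=[{"offset": [0,0,0],"twist": [0,0,0]},{"offset": [0,0,0],"twist": [0,0,0]},{"offset": [0,0,0],"twist": [0,0,0]},{"offset": [0,0,0],"twist": [0,0,0]},{"offset": [0,0,0],"twist": [0,0,0]},{"offset": [0,0,-10],"twist": [0,0,0]},{"offset": [0,0,-20],"twist": [0,0,0]},{"offset": [0,0,-30],"twist": [0,0,0]}], fingers=0)

```text
time: 2.15
tcp_pos: [507.0, -352.2, 109.8]
tool_rot: [[0.982, -0.188, -0.006], [-0.188, -0.982, 0.004], [-0.007, -0.003, -1.0]]
contact_force: [1.1, 0.1, -7.5]
finger_gap: 43.0
finger_force: 62.3
```

```bash
python3 -c "
from h import *
plan((509,-353,262,-11),(460,0,262,-7),(492,405,262,-2),(492,405,32,-2))"
```

```text
t 2.1 from [ 507. -352.  110.] yaw -10.8 gap 43 q7 -1.24
-> (509, -353, 262, -11) 4 rows: [[1, 0, -38, 0.0], [0, 0, -38, 0.0], [1, 0, -38, 0.0], [0, 0, -38, 0.0]]
-> (460, 0, 262, -7) 9 rows: [[-13, -37, 0, -0.4], [-12, -38, 0, -0.4], [-12, -38, 0, -0.4], [-12, -38, 0, -0.4], [-12, -38, 0, -0.4], [-11, -38, 0, -0.4], [-11, -38, 0, -0.4], [-11, -38, 0, -0.4], [-11, -37, 0, -0.4]]
-> (492, 405, 262, -2) 11 rows: [[-2, -37, 0, -0.5], [-1, -37, 0, -0.5], [-1, -37, 0, -0.5], [-1, -37, 0, -0.5], [0, -37, 0, -0.5], [0, -37, 0, -0.5], [0, -37, 0, -0.5], [0, -37, 0, -0.5], [1, -37, 0, -0.5], [1, -37, 0, -0.5], [1, -36, 0, -0.5]]
-> (492, 405, 32, -2) 6 rows: [[0, 0, 38, 0.0], [0, 0, 38, 0.0], [0, 0, 38, 0.0], [0, 0, 39, 0.0], [0, 0, 38, 0.0], [0, 0, 39, 0.0]]
```

>>> apply_moves(commands=[{"offset": [0,0,-38],"twist": [0,0,0]},{"offset": [0,0,-38],"twist": [0,0,0]},{"offset": [0,0,-38],"twist": [0,0,0]},{"offset": [-12,-36,0],"twist": [0,0,-0.4]},{"offset": [-12,-38,0],"twist": [0,0,-0.4]},{"offset": [-12,-38,0],"twist": [0,0,-0.4]},{"offset": [-12,-38,0],"twist": [0,0,-0.4]},{"offset": [-12,-38,0],"twist": [0,0,-0.4]}])

```text
time: 2.82
tcp_pos: [481.8, -156.2, 226.0]
tool_rot: [[0.988, -0.154, -0.001], [-0.154, -0.988, 0.0], [-0.001, 0.0, -1.0]]
contact_force: [1.3, 0.2, -5.7]
finger_gap: 43.3
finger_force: 62.6
```

>>> apply_moves(commands=[{"offset": [-11,-38,0],"twist": [0,0,-0.4]},{"offset": [-11,-38,0],"twist": [0,0,-0.4]},{"offset": [-11,-38,0],"twist": [0,0,-0.4]},{"offset": [-11,-37,0],"twist": [0,0,-0.4]},{"offset": [-2,-37,0],"twist": [0,0,-0.5]},{"offset": [-1,-37,0],"twist": [0,0,-0.5]},{"offset": [-1,-37,0],"twist": [0,0,-0.5]},{"offset": [-1,-37,0],"twist": [0,0,-0.5]}])

```text
time: 3.48
tcp_pos: [472.1, 146.7, 226.3]
tool_rot: [[0.996, -0.091, -0.001], [-0.091, -0.996, -0.001], [-0.001, 0.001, -1.0]]
contact_force: [1.5, -0.6, -6.2]
finger_gap: 42.8
finger_force: 62.7
```

>>> apply_moves(commands=[{"offset": [0,-37,0],"twist": [0,0,-0.5]},{"offset": [0,-37,0],"twist": [0,0,-0.5]},{"offset": [0,-37,0],"twist": [0,0,-0.5]},{"offset": [0,-37,0],"twist": [0,0,-0.5]},{"offset": [1,-37,0],"twist": [0,0,-0.5]},{"offset": [1,-20,0],"twist": [0,0,-0.5]},{"offset": [0,0,0],"twist": [0,0,-0.5]},{"offset": [0,0,0],"twist": [0,0,0]}])

```text
time: 4.15
tcp_pos: [488.6, 350.6, 225.5]
tool_rot: [[1.0, -0.027, -0.002], [-0.027, -1.0, -0.001], [-0.002, 0.001, -1.0]]
contact_force: [0.4, -1.1, -6.7]
finger_gap: 43.4
finger_force: 63.7
```

```bash
python3 -c "
from h import *
plan((492,405,30,-2))
c=cap('wrist','w2.png');P=cloud(c)
rects(P,12,40,(300,680),(190,480))
rects(P,120,400,(300,680),(190,480))
"
```

```text
t 4.2 from [489. 351. 226.] yaw -1.6 gap 43 q7 -2.43
-> (492, 405, 30, -2) 6 rows: [[0, -9, 33, 0.1], [0, -9, 33, 0.1], [0, -9, 32, 0.1], [1, -9, 33, 0.1], [0, -9, 32, 0.1], [1, -9, 33, 0.1]]
c [502. 367.] size [170. 269.] ang x->long -1.8 z med 24 max 27 n 3048
c [517. 341.] size [117. 127.] ang x->long -29.2 z med 274 max 367 n 78124
```

View pics/w2.png

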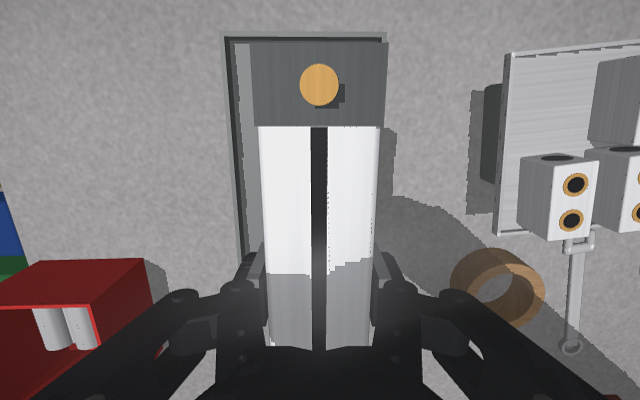

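The wrist view shows the cylinder held straight, with the tray edges behind it: left wall at (235,150), far wall at (305,38). Joint 7 is at -2.43, still inside its range. I'll place the cylinder now and grip the later parts with a half-turned wrist.

>>> apply_moves(commands=[{"offset": [4,-26,10],"twist": [0,0,0]},{"offset": [3,-25,30],"twist": [0,0,0]},{"offset": [0,0,38],"twist": [0,0,0]},{"offset": [0,0,38],"twist": [0,0,0]},{"offset": [0,0,36],"twist": [0,0,0]},{"offset": [0,0,20],"twist": [0,0,0]},{"offset": [0,0,14],"twist": [0,0,0]},{"offset": [0,0,0],"twist": [0,0,0]}])

```text
time: 4.87
tcp_pos: [497.6, 397.4, 37.2]
tool_rot: [[0.999, -0.033, -0.004], [-0.033, -0.999, -0.004], [-0.004, 0.004, -1.0]]
contact_force: [-0.7, -1.0, -7.1]
finger_gap: 43.1
finger_force: 64.5
```

>>> apply_moves(commands=[{"offset": [0,0,10],"twist": [0,0,0]},{"offset": [0,0,8],"twist": [0,0,0]},{"offset": [0,0,6],"twist": [0,0,0]},{"offset": [0,0,0],"twist": [0,0,0]}])

```text
time: 5.2
tcp_pos: [498.3, 400.0, 15.8]
tool_rot: [[1.0, -0.031, -0.0], [-0.031, -1.0, -0.001], [-0.0, 0.001, -1.0]]
contact_force: [0.1, -0.9, -7.4]
finger_gap: 43.2
finger_force: 64.7
```

>>> apply_moves(commands=[{"offset": [0,0,2],"twist": [0,0,0]},{"offset": [0,0,2],"twist": [0,0,0]},{"offset": [0,0,0],"twist": [0,0,0]},{"offset": [0,0,0],"twist": [0,0,0]}])

```text
time: 5.53
tcp_pos: [498.8, 400.8, 14.0]
tool_rot: [[1.0, -0.031, 0.001], [-0.031, -1.0, 0.0], [0.001, -0.0, -1.0]]
contact_force: [-3.2, -4.0, 7.1]
finger_gap: 43.3
finger_force: 66.3
```

>>> apply_moves(commands=[{"offset": [0,0,0],"twist": [0,0,0]},{"offset": [0,0,0],"twist": [0,0,0]},{"offset": [0,0,0],"twist": [0,0,0]},{"offset": [0,0,-20],"twist": [0,0,0]},{"offset": [0,0,-38],"twist": [0,0,0]},{"offset": [0,0,-38],"twist": [0,0,0]},{"offset": [0,0,-38],"twist": [0,0,0]},{"offset": [0,0,-38],"twist": [0,0,0]}], fingers=0.66)

```text
time: 6.2
tcp_pos: [498.3, 400.5, 186.5]
tool_rot: [[1.0, -0.03, 0.0], [-0.03, -1.0, 0.001], [0.0, -0.001, -1.0]]
contact_force: [1.4, 0.1, -0.3]
finger_gap: 56.2
finger_force: 0.0
```

```bash
python3 -c "
from h import *
c=cap('top');P=cloud(c)
rects(P,30,75,(300,680),(270,480))
print('R');rects(P,108,220,(380,640),(-230,-20),60)
m=lambda s:0
plan((490,250,240,90),(525,0,240,184))
"
```

```text
c [511. 400.] size [ 46. 160.] ang x->long -1.9 z med 48 max 65 n 880
R
c [544. -96.] size [ 46. 140.] ang x->long 4.7 z med 118 max 129 n 873
c [ 562. -176.] size [60. 83.] ang x->long 2.9 z med 135 max 143 n 609
t 6.2 from [501. 403. 195.] yaw -1.8 gap 56 q7 -2.52
-> (490, 250, 240, 90) 14 rows: [[0, 11, -3, -6.6], [-2, 11, -3, -6.6], [-3, 11, -3, -6.6], [-4, 10, -3, -6.6], [-5, 10, -3, -6.6], [-6, 9, -3, -6.6], [-7, 8, -3, -6.6], [-8, 7, -3, -6.6], [-9, 6, -3, -6.6], [-10, 5, -4, -6.6], [-10, 4, -3, -6.6], [-11, 3, -4, -6.6], [-11, 1, -3, -6.6], [-11, 1, -4, -6.6]]
-> (525, 0, 240, 184) 14 rows: [[-18, 2, 0, -6.7], [-18, 0, 0, -6.7], [-18, -2, 0, -6.7], [-18, -4, 0, -6.7], [-17, -6, 0, -6.7], [-16, -8, 0, -6.7], [-15, -10, 0, -6.7], [-14, -11, 0, -6.7], [-12, -13, 0, -6.7], [-11, -14, 0, -6.7], [-9, -16, 0, -6.7], [-7, -16, 0, -6.7], [-6, -17, 0, -6.7], [-3, -18, 0, -6.7]]
```

```bash
python3 -c "
from h import *
plan((510,380,240,-1),(544,-96,240,4.5),(544,-96,130,4.5),start=(498.5,401,188,-1.8))
"
```

```text
t 6.2 from [498. 401. 188.] yaw -1.8 gap 56 q7 -2.52
-> (510, 380, 240, -1) 2 rows: [[6, 10, -26, -0.4], [6, 11, -26, -0.4]]
-> (544, -96, 240, 4.5) 12 rows: [[4, 40, 0, -0.5], [3, 40, 0, -0.5], [3, 40, 0, -0.5], [2, 40, 0, -0.5], [2, 39, 0, -0.5], [2, 40, 0, -0.5], [1, 40, 0, -0.5], [1, 39, 0, -0.5], [1, 40, 0, -0.5], [1, 39, 0, -0.5], [0, 40, 0, -0.5], [0, 39, 0, -0.5]]
-> (544, -96, 130, 4.5) 3 rows: [[0, 0, 37, 0.2], [0, 0, 36, 0.2], [0, 0, 37, 0.2]]
```

>>> apply_moves(commands=[{"offset": [6,10,-26],"twist": [0,0,-0.4]},{"offset": [6,11,-26],"twist": [0,0,-0.4]},{"offset": [4,40,0],"twist": [0,0,-0.5]},{"offset": [3,40,0],"twist": [0,0,-0.5]},{"offset": [3,40,0],"twist": [0,0,-0.5]},{"offset": [2,40,0],"twist": [0,0,-0.5]},{"offset": [2,39,0],"twist": [0,0,-0.5]},{"offset": [2,40,0],"twist": [0,0,-0.5]}], fingers=0.72)

```text
time: 6.92
tcp_pos: [527.1, 138.4, 236.6]
tool_rot: [[0.999, 0.036, 0.001], [0.036, -0.999, 0.0], [0.001, -0.0, -1.0]]
contact_force: [0.7, -0.3, -0.2]
finger_gap: 61.6
finger_force: 0.0
```

>>> apply_moves(commands=[{"offset": [1,40,0],"twist": [0,0,-0.5]},{"offset": [1,39,0],"twist": [0,0,-0.5]},{"offset": [1,40,0],"twist": [0,0,-0.5]},{"offset": [1,39,0],"twist": [0,0,-0.5]},{"offset": [0,40,0],"twist": [0,0,-0.5]},{"offset": [0,39,0],"twist": [0,0,0]},{"offset": [0,0,0],"twist": [0,0,0]},{"offset": [0,0,0],"twist": [0,0,0]}])

```text
time: 7.58
tcp_pos: [544.6, -99.2, 236.1]
tool_rot: [[0.997, 0.074, 0.0], [0.074, -0.997, -0.0], [0.0, 0.0, -1.0]]
contact_force: [0.1, 0.2, 0.9]
finger_gap: 61.7
finger_force: 0.0
```

```bash
python3 -c "
from h import *
plan((544,-96,88,4.5))
c=cap('wrist','w3.png');P=cloud(c)
print('R');rects(P,105,128,(440,680),(-230,-60),60);rects(P,128,150,(440,680),(-230,-60),60)
print('pan');rects(P,68,90,(440,680),(-230,-60),60)
"
```

```text
t 7.6 from [545. -99. 236.] yaw 4.3 gap 62 q7 -1.44
-> (544, -96, 88, 4.5) 4 rows: [[0, -1, 37, -0.1], [0, -1, 37, -0.1], [0, -1, 37, -0.1], [0, 0, 37, -0.1]]
R
c [545. -97.] size [ 46. 139.] ang x->long 5.0 z med 117 max 124 n 6840
c [ 550. -152.] size [ 1. 50.] ang x->long 1.6 z med 117 max 128 n 291
c [ 595. -174.] size [24. 61.] ang x->long -78.6 z med 115 max 128 n 696
c [ 556. -177.] size [62. 66.] ang x->long 1.2 z med 136 max 138 n 4789
pan
c [ 547. -138.] size [149. 166.] ang x->long -85.9 z med 76 max 90 n 10785
```

View pics/w3.png

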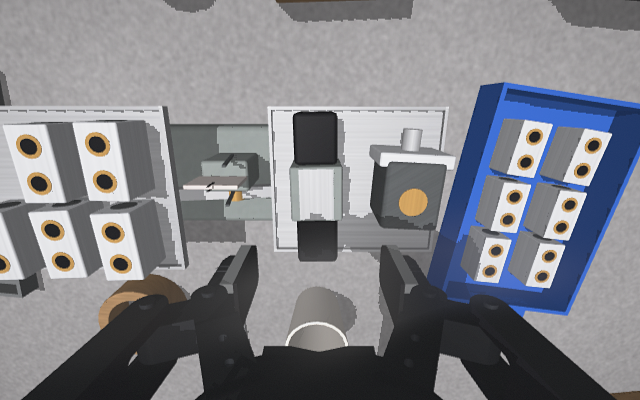

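The wrist view shows the valve under the gripper at (317,185) and the pump at (408,190). They are far enough apart for the inner finger. The bin has all six blocks.

>>> apply_moves(commands=[{"offset": [0,0,38],"twist": [0,0,0]},{"offset": [0,0,38],"twist": [0,0,0]},{"offset": [0,0,38],"twist": [0,0,0]},{"offset": [0,0,24],"twist": [0,0,0]},{"offset": [0,0,10],"twist": [0,0,0]},{"offset": [0,0,0],"twist": [0,0,0]},{"offset": [0,0,0],"twist": [0,0,0]}])

```text
time: 8.22
tcp_pos: [545.3, -94.9, 89.0]
tool_rot: [[0.997, 0.081, 0.001], [0.081, -0.997, 0.0], [0.001, -0.0, -1.0]]
contact_force: [0.4, -0.1, -0.4]
finger_gap: 61.2
finger_force: 0.0
```

>>> apply_moves(commands=[{"offset": [0,0,0],"twist": [0,0,0]},{"offset": [0,0,0],"twist": [0,0,0]},{"offset": [0,0,0],"twist": [0,0,0]},{"offset": [0,0,0],"twist": [0,0,0]},{"offset": [0,0,-30],"twist": [0,0,0]},{"offset": [0,0,-40],"twist": [0,0,0]},{"offset": [0,0,-40],"twist": [0,0,0]},{"offset": [0,0,-30],"twist": [0,0,0]}], fingers=0)

```text
time: 8.88
tcp_pos: [544.6, -95.9, 231.2]
tool_rot: [[0.997, 0.08, 0.001], [0.08, -0.997, 0.0], [0.001, 0.0, -1.0]]
contact_force: [1.2, -1.2, -7.0]
finger_gap: 45.5
finger_force: 66.3
```

```bash
python3 -c "
from h import *
plan((480,0,240,4),(440,332,230,0),(440,332,40,0))
"
```

```text
t 8.9 from [545. -96. 231.] yaw 4.6 gap 46 q7 -1.44
-> (480, 0, 240, 4) 3 rows: [[-19, -34, -3, 0.2], [-19, -33, -3, 0.2], [-19, -34, -3, 0.2]]
-> (440, 332, 230, 0) 9 rows: [[-2, -37, 1, 0.4], [-2, -37, 1, 0.4], [-2, -37, 1, 0.4], [-3, -37, 1, 0.4], [-3, -37, 1, 0.4], [-3, -37, 1, 0.4], [-4, -37, 1, 0.4], [-4, -37, 2, 0.4], [-3, -37, 1, 0.4]]
-> (440, 332, 40, 0) 5 rows: [[0, 0, 38, 0.1], [0, 0, 38, 0.1], [0, 0, 38, 0.1], [0, 0, 38, 0.1], [0, 0, 38, 0.1]]
```

>>> apply_moves(commands=[{"offset": [-19,-34,0],"twist": [0,0,0.2]},{"offset": [-19,-33,0],"twist": [0,0,0.2]},{"offset": [-19,-34,0],"twist": [0,0,0.2]},{"offset": [-2,-37,0],"twist": [0,0,0.4]},{"offset": [-2,-37,0],"twist": [0,0,0.4]},{"offset": [-2,-37,0],"twist": [0,0,0.4]},{"offset": [-3,-37,0],"twist": [0,0,0.4]},{"offset": [-3,-37,0],"twist": [0,0,0.4]}])

```text
time: 9.55
tcp_pos: [456.7, 185.7, 228.1]
tool_rot: [[0.999, 0.034, -0.0], [0.034, -0.999, -0.001], [-0.0, 0.001, -1.0]]
contact_force: [2.0, -0.7, -7.9]
finger_gap: 45.3
finger_force: 66.0
```

>>> apply_moves(commands=[{"offset": [-3,-37,0],"twist": [0,0,0.4]},{"offset": [-4,-37,0],"twist": [0,0,0.4]},{"offset": [-4,-37,0],"twist": [0,0,0.4]},{"offset": [-3,-37,0],"twist": [0,0,0.4]},{"offset": [0,0,0],"twist": [0,0,0]},{"offset": [0,0,35],"twist": [0,0,0]},{"offset": [0,0,35],"twist": [0,0,0]},{"offset": [0,0,0],"twist": [0,0,0]}])

```text
time: 10.22
tcp_pos: [437.1, 328.7, 151.4]
tool_rot: [[1.0, 0.007, -0.009], [0.006, -1.0, -0.006], [-0.009, 0.006, -1.0]]
contact_force: [-3.5, -3.1, -9.4]
finger_gap: 45.0
finger_force: 66.7
```

```bash
python3 -c "
from h import *
plan((440,332,40,0))
c=cap('wrist');P=cloud(c)
print('cyl');rects(P,35,70,(300,680),(200,480));print('tray');rects(P,14,30,(300,680),(200,480),60)
"
```

```text
t 10.2 from [437. 329. 151.] yaw 0.4 gap 45 q7 -2.44
-> (440, 332, 40, 0) 3 rows: [[1, -1, 37, 0.1], [1, -1, 37, 0.1], [1, -1, 37, 0.1]]
cyl
c [494. 401.] size [ 45. 184.] ang x->long -1.8 z med 49 max 59 n 13919
tray
c [467. 450.] size [ 45. 244.] ang x->long 7.7 z med 24 max 27 n 3326
c [497. 379.] size [  1. 189.] ang x->long -1.7 z med 24 max 30 n 736
c [502. 285.] size [  5. 178.] ang x->long -1.7 z med 24 max 27 n 1317
```

>>> apply_moves(commands=[{"offset": [1,-2,30],"twist": [0,0,0]},{"offset": [1,-1,36],"twist": [0,0,0]},{"offset": [0,0,30],"twist": [0,0,0]},{"offset": [0,0,20],"twist": [0,0,0]},{"offset": [0,0,0],"twist": [0,0,0]},{"offset": [0,0,0],"twist": [0,0,0]},{"offset": [0,0,0],"twist": [0,0,0]}])

```text
time: 10.85
tcp_pos: [443.9, 336.0, 44.9]
tool_rot: [[1.0, 0.006, 0.003], [0.006, -1.0, 0.002], [0.003, -0.002, -1.0]]
contact_force: [0.7, 0.6, -7.0]
finger_gap: 45.0
finger_force: 66.9
```

>>> apply_moves(commands=[{"offset": [-2,2,12],"twist": [0,0,0]},{"offset": [0,0,8],"twist": [0,0,0]},{"offset": [0,0,4],"twist": [0,0,0]},{"offset": [0,0,3],"twist": [0,0,0]},{"offset": [0,0,0],"twist": [0,0,0]},{"offset": [0,0,0],"twist": [0,0,0]}])

```text
time: 11.35
tcp_pos: [440.6, 332.3, 18.9]
tool_rot: [[1.0, 0.006, 0.001], [0.006, -1.0, -0.003], [0.001, 0.003, -1.0]]
contact_force: [-16.6, -16.2, 42.6]
finger_gap: 45.3
finger_force: 73.5
```

>>> apply_moves(commands=[{"offset": [0,0,0],"twist": [0,0,0]},{"offset": [0,0,0],"twist": [0,0,0]},{"offset": [0,0,0],"twist": [0,0,0]},{"offset": [0,0,-20],"twist": [0,0,0]},{"offset": [0,0,-38],"twist": [0,0,0]},{"offset": [0,0,-38],"twist": [0,0,0]},{"offset": [0,0,-38],"twist": [0,0,0]},{"offset": [0,0,-38],"twist": [0,0,0]}], fingers=0.66)

```text
time: 12.02
tcp_pos: [440.4, 332.9, 189.2]
tool_rot: [[1.0, 0.006, 0.0], [0.006, -1.0, 0.001], [0.0, -0.001, -1.0]]
contact_force: [1.3, 1.1, -0.2]
finger_gap: 56.6
finger_force: 0.0
```

```bash
python3 -c "
from h import *
c=cap('top');P=cloud(c)
print('tray');rects(P,30,75,(300,680),(270,480))
print('R');rects(P,145,220,(380,640),(-230,-20),60);print('panR');rects(P,100,124,(380,640),(-240,-20),60)
plan((500,260,250,2),(553,-177,250,4))
"
```

```text
tray
c [438. 332.] size [ 46. 138.] ang x->long 1.5 z med 46 max 58 n 701
c [532. 400.] size [ 47. 120.] ang x->long -1.5 z med 48 max 62 n 693
R
c [ 564. -176.] size [61. 85.] ang x->long -0.3 z med 168 max 177 n 648
panR
c [ 546. -135.] size [151. 171.] ang x->long -85.9 z med 110 max 123 n 3174
c [543. -26.] size [10. 11.] ang x->long 0.6 z med 102 max 122 n 15
t 12.1 from [443. 336. 197.] yaw 0.4 gap 56 q7 -2.42
-> (500, 260, 250, 2) 3 rows: [[19, 25, -18, -0.5], [19, 26, -17, -0.5], [18, 25, -18, -0.5]]
-> (553, -177, 250, 4) 12 rows: [[3, 37, 0, -0.2], [3, 37, 0, -0.2], [3, 37, 0, -0.2], [3, 36, 0, -0.2], [3, 37, 0, -0.2], [3, 36, 0, -0.2], [2, 37, 0, -0.2], [2, 36, 0, -0.2], [2, 37, 0, -0.2], [2, 37, 0, -0.2], [2, 36, 0, -0.2], [2, 37, 0, -0.2]]
```

>>> apply_moves(commands=[{"offset": [19,25,-20],"twist": [0,0,-0.4]},{"offset": [19,26,-20],"twist": [0,0,-0.4]},{"offset": [18,25,-20],"twist": [0,0,-0.4]},{"offset": [3,37,0],"twist": [0,0,-0.4]},{"offset": [3,37,0],"twist": [0,0,0]},{"offset": [3,37,0],"twist": [0,0,0]},{"offset": [3,36,0],"twist": [0,0,0]},{"offset": [3,37,0],"twist": [0,0,0]}], fingers=0.84)

```text
time: 12.73
tcp_pos: [518.7, 72.5, 247.4]
tool_rot: [[0.999, 0.034, 0.001], [0.034, -0.999, 0.0], [0.001, -0.0, -1.0]]
contact_force: [1.3, 0.2, 0.5]
finger_gap: 71.4
finger_force: 0.0
```

>>> apply_moves(commands=[{"offset": [2,37,0],"twist": [0,0,0]},{"offset": [2,37,0],"twist": [0,0,0]},{"offset": [2,37,0],"twist": [0,0,0]},{"offset": [2,37,0],"twist": [0,0,0]},{"offset": [2,37,0],"twist": [0,0,0]},{"offset": [2,37,0],"twist": [0,0,0]},{"offset": [0,34,0],"twist": [0,0,0]},{"offset": [0,0,0],"twist": [0,0,0]}])

```text
time: 13.4
tcp_pos: [538.1, -190.0, 246.4]
tool_rot: [[1.0, 0.024, -0.001], [0.024, -1.0, -0.003], [-0.001, 0.003, -1.0]]
contact_force: [-1.1, -1.6, -0.2]
finger_gap: 71.7
finger_force: 0.0
```

>>> apply_moves(commands=[{"offset": [0,0,0],"twist": [0,0,0]},{"offset": [0,0,0],"twist": [0,0,0]}])

```text
time: 13.57
tcp_pos: [539.4, -180.7, 247.0]
tool_rot: [[0.999, 0.034, -0.0], [0.034, -0.999, 0.001], [-0.0, -0.001, -1.0]]
contact_force: [0.1, 0.6, 0.6]
finger_gap: 71.6
finger_force: 0.0
```

```bash
python3 -c "
from h import *
c=cap('wrist');P=cloud(c)
rects(P,155,185,(440,680),(-260,-60),60)
print('pan');rects(P,100,120,(440,680),(-240,-40),60)
plan((548,-177,126,2))
"
```

```text
c [ 556. -177.] size [62. 67.] ang x->long 1.1 z med 169 max 172 n 5874
pan
c [ 547. -135.] size [150. 171.] ang x->long -85.9 z med 109 max 119 n 22348
t 13.6 from [ 539. -180.  247.] yaw 2.0 gap 72 q7 -1.34
-> (548, -177, 126, 2) 4 rows: [[2, -1, 30, 0.0], [2, -1, 30, 0.0], [2, 0, 31, 0.0], [3, -1, 30, 0.0]]
```

>>> apply_moves(commands=[{"offset": [2,-1,30],"twist": [0,0,0]},{"offset": [2,-1,36],"twist": [0,0,0]},{"offset": [2,0,30],"twist": [0,0,0]},{"offset": [2,-1,18],"twist": [0,0,0]},{"offset": [0,0,7],"twist": [0,0,0]},{"offset": [0,0,0],"twist": [0,0,0]},{"offset": [0,0,0],"twist": [0,0,0]}])

```text
time: 14.2
tcp_pos: [547.7, -177.3, 127.3]
tool_rot: [[0.999, 0.035, 0.001], [0.035, -0.999, -0.0], [0.001, 0.0, -1.0]]
contact_force: [0.8, -0.5, 1.1]
finger_gap: 71.7
finger_force: 0.0
```

>>> apply_moves(commands=[{"offset": [0,0,0],"twist": [0,0,0]},{"offset": [0,0,0],"twist": [0,0,0]},{"offset": [0,0,0],"twist": [0,0,0]},{"offset": [0,0,0],"twist": [0,0,0]},{"offset": [0,0,-25],"twist": [0,0,0]},{"offset": [0,0,-35],"twist": [0,0,0]},{"offset": [0,0,-40],"twist": [0,0,0]},{"offset": [0,0,-20],"twist": [0,0,0]}], fingers=0)

```text
time: 14.87
tcp_pos: [547.3, -178.4, 249.8]
tool_rot: [[0.999, 0.034, 0.002], [0.034, -0.999, -0.001], [0.002, 0.001, -1.0]]
contact_force: [2.0, -0.4, -7.8]
finger_gap: 49.6
finger_force: 67.0
```

```bash
python3 -c "
from h import *
plan((500,0,242,2),(552,332,242,0),(552,332,80,0))
"
```

```text
t 14.9 from [ 547. -178.  250.] yaw 1.9 gap 50 q7 -1.35
-> (500, 0, 242, 2) 5 rows: [[-8, -36, 2, -0.0], [-8, -36, 1, -0.0], [-8, -36, 2, -0.0], [-9, -36, 1, -0.0], [-8, -36, 2, -0.0]]
-> (552, 332, 242, 0) 9 rows: [[7, -37, 0, 0.2], [7, -37, 0, 0.2], [7, -37, 0, 0.2], [7, -37, 0, 0.2], [6, -37, 0, 0.2], [6, -36, 0, 0.2], [6, -37, 0, 0.2], [6, -36, 0, 0.2], [6, -37, 0, 0.2]]
-> (552, 332, 80, 0) 5 rows: [[0, 0, 32, 0.0], [0, 0, 32, 0.0], [0, 0, 33, 0.0], [0, 0, 32, 0.0], [0, 0, 33, 0.0]]
```

>>> apply_moves(commands=[{"offset": [-8,-36,0],"twist": [0,0,0]},{"offset": [-8,-36,0],"twist": [0,0,0]},{"offset": [-8,-36,0],"twist": [0,0,0]},{"offset": [-9,-36,0],"twist": [0,0,0]},{"offset": [-8,-36,0],"twist": [0,0,0]},{"offset": [7,-37,0],"twist": [0,0,0.2]},{"offset": [7,-37,0],"twist": [0,0,0.2]},{"offset": [7,-37,0],"twist": [0,0,0.2]}])

```text
time: 15.53
tcp_pos: [516.4, 113.0, 245.5]
tool_rot: [[1.0, 0.022, -0.002], [0.022, -1.0, -0.001], [-0.002, 0.001, -1.0]]
contact_force: [1.5, -0.2, -10.2]
finger_gap: 49.2
finger_force: 66.7
```

>>> apply_moves(commands=[{"offset": [7,-37,0],"twist": [0,0,0.2]},{"offset": [6,-37,0],"twist": [0,0,0.2]},{"offset": [6,-36,0],"twist": [0,0,0.2]},{"offset": [6,-37,0],"twist": [0,0,0.2]},{"offset": [6,-36,0],"twist": [0,0,0.2]},{"offset": [6,-37,0],"twist": [0,0,0.2]},{"offset": [0,0,20],"twist": [0,0,0]},{"offset": [0,0,30],"twist": [0,0,0]}])

```text
time: 16.2
tcp_pos: [550.7, 336.8, 197.1]
tool_rot: [[1.0, 0.007, 0.001], [0.007, -1.0, 0.003], [0.001, -0.003, -1.0]]
contact_force: [0.5, -1.9, -9.3]
finger_gap: 49.4
finger_force: 67.1
```

>>> apply_moves(commands=[{"offset": [0,0,30],"twist": [0,0,0]},{"offset": [0,0,35],"twist": [0,0,0]},{"offset": [0,0,30],"twist": [0,0,0]},{"offset": [0,0,25],"twist": [0,0,0]},{"offset": [0,0,0],"twist": [0,0,0]},{"offset": [0,0,0],"twist": [0,0,0]},{"offset": [0,0,0],"twist": [0,0,0]}])

```text
time: 16.78
tcp_pos: [551.9, 332.8, 77.6]
tool_rot: [[1.0, 0.002, 0.001], [0.002, -1.0, 0.001], [0.001, -0.001, -1.0]]
contact_force: [1.0, 0.4, -7.3]
finger_gap: 49.6
finger_force: 67.2
```

>>> apply_moves(commands=[{"offset": [0,0,20],"twist": [0,0,0]},{"offset": [0,0,18],"twist": [0,0,0]},{"offset": [0,0,10],"twist": [0,0,0]},{"offset": [0,0,4],"twist": [0,0,0]},{"offset": [0,0,1],"twist": [0,0,0]},{"offset": [0,0,0],"twist": [0,0,0]},{"offset": [0,0,0],"twist": [0,0,0]}])

```text
time: 17.37
tcp_pos: [552.1, 333.1, 24.7]
tool_rot: [[1.0, 0.002, 0.002], [0.002, -1.0, 0.001], [0.002, -0.001, -1.0]]
contact_force: [0.0, 1.0, -9.7]
finger_gap: 49.5
finger_force: 67.6
```

>>> apply_moves(commands=[{"offset": [0,0,2],"twist": [0,0,0]},{"offset": [0,0,0],"twist": [0,0,0]}])

```text
time: 17.53
tcp_pos: [552.2, 333.2, 24.1]
tool_rot: [[1.0, 0.002, 0.002], [0.002, -1.0, 0.0], [0.002, -0.0, -1.0]]
contact_force: [-5.5, -2.9, 8.0]
finger_gap: 48.8
finger_force: 69.1
```

>>> apply_moves(commands=[{"offset": [0,0,0],"twist": [0,0,0]},{"offset": [0,0,0],"twist": [0,0,0]},{"offset": [0,0,0],"twist": [0,0,0]},{"offset": [0,0,-20],"twist": [0,0,0]},{"offset": [0,0,-38],"twist": [0,0,0]},{"offset": [0,0,-38],"twist": [0,0,0]},{"offset": [0,0,-38],"twist": [0,0,0]},{"offset": [0,0,-38],"twist": [0,0,0]}], fingers=0.7)

```text
time: 18.2
tcp_pos: [551.4, 332.9, 195.8]
tool_rot: [[1.0, 0.003, 0.001], [0.003, -1.0, 0.001], [0.001, -0.001, -1.0]]
contact_force: [1.2, -0.4, -0.1]
finger_gap: 60.1
finger_force: 0.0
```

>>> apply_moves(commands=[{"offset": [0,30,-28],"twist": [0,0,0.5]},{"offset": [0,39,-28],"twist": [0,0,0.5]},{"offset": [-1,40,0],"twist": [0,0,0.5]},{"offset": [-1,40,0],"twist": [0,0,0.5]},{"offset": [-1,40,0],"twist": [0,0,0.5]},{"offset": [-1,40,0],"twist": [0,0,0.5]},{"offset": [-1,40,0],"twist": [0,0,0.5]},{"offset": [0,0,0],"twist": [0,0,0.5]}])

```text
time: 18.87
tcp_pos: [540.3, 59.5, 246.0]
tool_rot: [[0.997, -0.078, 0.001], [-0.078, -0.997, -0.004], [0.001, 0.004, -1.0]]
contact_force: [1.3, -1.3, -0.0]
finger_gap: 59.7
finger_force: 0.0
```

```bash
python3 -c "
from h import *
c=cap('top','top2.png');P=cloud(c)
print('tray');rects(P,35,90,(300,680),(270,480))
print('bin blocks');rects(P,39,60,(400,630),(-430,-262),60)
print('panL');rects(P,70,90,(380,640),(20,210),60)
print('panR');rects(P,100,124,(380,640),(-240,-40),60)
plan((530,-345,250,-4))
"
```

```text
tray
c [438. 333.] size [ 47. 138.] ang x->long 0.6 z med 47 max 58 n 853
c [491. 401.] size [ 47. 201.] ang x->long -1.9 z med 49 max 62 n 1274
c [558. 332.] size [62. 66.] ang x->long 1.8 z med 64 max 73 n 550
c [602. 333.] size [12. 14.] ang x->long -87.3 z med 43 max 49 n 30
bin blocks
c [ 416. -428.] size [ 3. 29.] ang x->long -1.5 z med 46 max 53 n 18
c [ 515. -272.] size [  7. 227.] ang x->long -3.8 z med 47 max 56 n 215
c [ 451. -384.] size [34. 59.] ang x->long -0.9 z med 45 max 53 n 278
c [ 454. -318.] size [33. 59.] ang x->long -0.9 z med 45 max 55 n 276
c [ 518. -388.] size [33. 60.] ang x->long -1.9 z med 45 max 53 n 277
c [ 522. -322.] size [31. 60.] ang x->long -0.4 z med 45 max 53 n 261
c [ 586. -391.] size [33. 61.] ang x->long -5.5 z med 45 max 53 n 270
c [ 590. -326.] size [33. 60.] ang x->long -3.7 z med 45 max 53 n 260
panL
c [524. 174.] size [ 52. 150.] ang x->long 5.1 z med 77 max 89 n 512
panR
c [ 546. -135.] size [151. 171.] ang x->long -85.7 z med 114 max 124 n 3906
t 18.9 from [540.  64. 246.] yaw -4.4 gap 60 q7 -1.92
-> (530, -345, 250, -4) 11 rows: [[2, 37, 0, -0.0], [2, 37, 0, -0.0], [2, 37, 0, -0.0], [2, 37, 0, -0.0], [2, 37, -1, -0.0], [2, 37, 0, -0.0], [2, 37, -1, -0.0], [2, 37, 0, -0.0], [2, 37, -1, -0.0], [1, 38, 0, -0.0], [2, 37, -1, -0.0]]
```

View pics/top2.png

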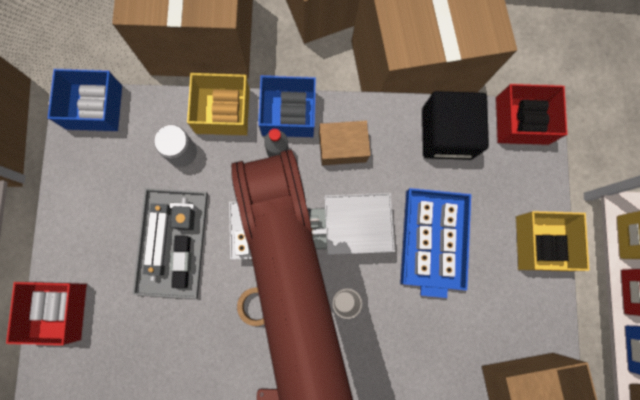

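The top view shows the cylinder, valve and pump all in the tray, the right pan empty at (360,222), and six blocks in the bin at (425–450, 213–265). Next come the blocks.

```bash
python3 -c "
from h import *
plan((522,-322,210,-4))
"
```

```text
t 18.9 from [540.  64. 246.] yaw -4.4 gap 60 q7 -1.92
-> (522, -322, 210, -4) 10 rows: [[1, 39, 4, -0.0], [1, 39, 4, -0.0], [1, 39, 4, -0.0], [1, 38, 3, -0.0], [1, 39, 4, -0.0], [1, 38, 3, -0.0], [1, 39, 4, -0.0], [1, 38, 3, -0.0], [2, 39, 4, -0.0], [1, 38, 3, -0.0]]
```

>>> apply_moves(commands=[{"offset": [1,38,0],"twist": [0,0,0]},{"offset": [1,38,0],"twist": [0,0,0]},{"offset": [1,38,0],"twist": [0,0,0]},{"offset": [1,38,0],"twist": [0,0,0]},{"offset": [1,38,0],"twist": [0,0,0]},{"offset": [1,38,0],"twist": [0,0,0]},{"offset": [1,39,9],"twist": [0,0,0]},{"offset": [1,39,9],"twist": [0,0,0]}], fingers=0.55)

```text
time: 19.58
tcp_pos: [528.2, -237.7, 228.5]
tool_rot: [[0.998, -0.065, 0.003], [-0.065, -0.998, -0.001], [0.003, 0.001, -1.0]]
contact_force: [0.7, 0.7, -0.3]
finger_gap: 46.7
finger_force: 0.0
```

>>> apply_moves(commands=[{"offset": [2,38,9],"twist": [0,0,0]},{"offset": [1,38,9],"twist": [0,0,0]},{"offset": [0,0,0],"twist": [0,0,0]},{"offset": [0,0,0],"twist": [0,0,0]},{"offset": [0,0,0],"twist": [0,0,0]}])

```text
time: 20.0
tcp_pos: [526.0, -311.7, 209.7]
tool_rot: [[0.998, -0.066, 0.001], [-0.066, -0.998, 0.001], [0.001, -0.001, -1.0]]
contact_force: [0.4, 0.6, 0.0]
finger_gap: 46.8
finger_force: 0.0
```

```bash
cat >> h.py <<'E'
def binlook(save=None):
    c=cap('wrist',save);P=cloud(c); rects(P,38,60,(400,640),(-425,-276),100); return P
E
python3 -c "
from h import *
binlook('w4.png')
plan((522,-322,90,-4))
"
```

```text
c [ 453. -386.] size [32. 59.] ang x->long -1.6 z med 45 max 47 n 1128
c [ 455. -319.] size [32. 61.] ang x->long -1.8 z med 45 max 47 n 1469
c [ 519. -389.] size [32. 60.] ang x->long -2.3 z med 45 max 47 n 1772
c [ 523. -324.] size [32. 60.] ang x->long -1.5 z med 45 max 47 n 1723
c [ 582. -277.] size [  5. 116.] ang x->long -4.0 z med 47 max 50 n 583
c [ 587. -393.] size [32. 60.] ang x->long -6.1 z med 45 max 47 n 2132
c [ 591. -327.] size [32. 59.] ang x->long -4.1 z med 45 max 48 n 2047
t 20.1 from [ 526. -311.  210.] yaw -3.7 gap 47 q7 -1.24
-> (522, -322, 90, -4) 4 rows: [[-1, 3, 30, 0.1], [-1, 3, 30, 0.1], [-1, 3, 30, 0.1], [-1, 2, 30, 0.1]]
```

View pics/w4.png

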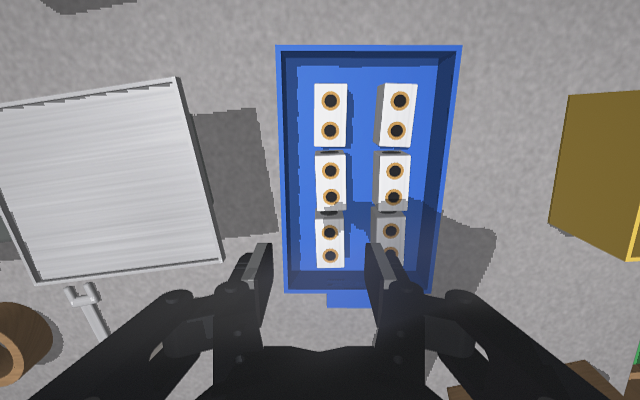

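The wrist view shows six blocks in two columns, at (330, 115/180/243) and (397, 115/182/240). I'll take the middle one of the left column, at (523,-324).

>>> apply_moves(commands=[{"offset": [-1,6,32],"twist": [0,0,-0.7]},{"offset": [-1,6,38],"twist": [0,0,-0.7]},{"offset": [0,0,38],"twist": [0,0,0]},{"offset": [0,0,30],"twist": [0,0,0]},{"offset": [0,1,12],"twist": [0,0,0]},{"offset": [0,0,0],"twist": [0,0,0]},{"offset": [0,0,0],"twist": [0,0,0]}])

```text
time: 20.63
tcp_pos: [523.4, -325.1, 60.9]
tool_rot: [[0.999, -0.041, 0.001], [-0.041, -0.999, -0.0], [0.001, 0.0, -1.0]]
contact_force: [0.6, 1.3, 1.1]
finger_gap: 47.0
finger_force: 0.0
```

>>> apply_moves(commands=[{"offset": [0,0,20],"twist": [0,0,0]},{"offset": [0,0,15],"twist": [0,0,0]},{"offset": [0,0,7],"twist": [0,0,0]},{"offset": [0,0,0],"twist": [0,0,0]},{"offset": [0,0,0],"twist": [0,0,0]}])

```text
time: 21.05
tcp_pos: [523.3, -326.0, 19.3]
tool_rot: [[0.999, -0.043, 0.002], [-0.043, -0.999, -0.001], [0.002, 0.001, -1.0]]
contact_force: [0.0, 0.2, 1.0]
finger_gap: 47.3
finger_force: 0.0
```

>>> apply_moves(commands=[{"offset": [0,0,0],"twist": [0,0,0]},{"offset": [0,0,0],"twist": [0,0,0]},{"offset": [0,0,0],"twist": [0,0,0]},{"offset": [0,0,-20],"twist": [0,0,0]},{"offset": [0,0,-40],"twist": [0,0,0]},{"offset": [0,0,-40],"twist": [0,0,0]},{"offset": [0,0,-40],"twist": [0,0,0]},{"offset": [0,0,-40],"twist": [0,0,0]}], fingers=0)

```text
time: 21.72
tcp_pos: [521.9, -325.5, 200.2]
tool_rot: [[0.999, -0.043, 0.0], [-0.043, -0.999, -0.0], [0.0, 0.0, -1.0]]
contact_force: [0.7, 0.0, -2.5]
finger_gap: 30.9
finger_force: 60.0
```

```bash
python3 -c "
from h import *
plan((508,-82,200,4.2),(508,-82,140,4.2),start=(523,-325,198.5,-2.4))
"
```

```text
t 21.7 from [ 523. -325.  198.] yaw -2.4 gap 31 q7 -1.20
-> (508, -82, 200, 4.2) 7 rows: [[-4, -35, 0, -0.9], [-3, -35, 0, -0.9], [-2, -35, 0, -0.9], [-2, -34, 0, -0.9], [-1, -35, 0, -0.9], [-1, -34, -1, -0.9], [-1, -35, 0, -0.9]]
-> (508, -82, 140, 4.2) 2 rows: [[0, 0, 30, -0.2], [0, 0, 30, -0.2]]
```

>>> apply_moves(commands=[{"offset": [-4,-35,0],"twist": [0,0,-0.9]},{"offset": [-3,-35,0],"twist": [0,0,-0.9]},{"offset": [-2,-35,0],"twist": [0,0,-0.9]},{"offset": [-2,-34,0],"twist": [0,0,-1]},{"offset": [-1,-35,0],"twist": [0,0,-1]},{"offset": [-1,-34,0],"twist": [0,0,-1]},{"offset": [-1,-35,0],"twist": [0,0,-0.9]},{"offset": [0,0,0],"twist": [0,0,0]}])

```text
time: 22.38
tcp_pos: [506.7, -74.7, 198.7]
tool_rot: [[0.997, 0.082, 0.001], [0.082, -0.997, 0.002], [0.001, -0.002, -1.0]]
contact_force: [1.0, 1.3, -1.0]
finger_gap: 30.7
finger_force: 60.1
```

>>> apply_moves(commands=[{"offset": [0,0,20],"twist": [0,0,0]},{"offset": [0,0,24],"twist": [0,0,0]},{"offset": [0,0,12],"twist": [0,0,0]},{"offset": [0,0,5],"twist": [0,0,0]},{"offset": [0,0,0],"twist": [0,0,0]},{"offset": [0,0,0],"twist": [0,0,0]}])

```text
time: 22.88
tcp_pos: [507.3, -83.0, 137.4]
tool_rot: [[0.997, 0.072, 0.001], [0.072, -0.997, 0.0], [0.001, 0.0, -1.0]]
contact_force: [0.1, -0.3, -1.7]
finger_gap: 30.7
finger_force: 60.2
```

>>> apply_moves(commands=[{"offset": [0,0,5],"twist": [0,0,0]},{"offset": [0,0,3],"twist": [0,0,0]},{"offset": [0,0,0],"twist": [0,0,0]},{"offset": [0,0,0],"twist": [0,0,0]}])

```text
time: 23.22
tcp_pos: [507.0, -82.8, 128.8]
tool_rot: [[0.997, 0.072, 0.0], [0.072, -0.997, 0.0], [0.0, -0.0, -1.0]]
contact_force: [0.1, -0.1, -1.8]
finger_gap: 30.8
finger_force: 60.2
```

Not touching yet, so I'll go 3 mm lower.

>>> apply_moves(commands=[{"offset": [0,0,2],"twist": [0,0,0]},{"offset": [0,0,2],"twist": [0,0,0]},{"offset": [0,0,0],"twist": [0,0,0]},{"offset": [0,0,0],"twist": [0,0,0]}])

```text
time: 23.55
tcp_pos: [507.1, -82.8, 125.5]
tool_rot: [[0.997, 0.072, 0.001], [0.072, -0.997, -0.0], [0.0, 0.0, -1.0]]
contact_force: [-3.2, 1.2, 7.0]
finger_gap: 30.7
finger_force: 61.2
```

>>> apply_moves(commands=[{"offset": [0,0,0],"twist": [0,0,0]},{"offset": [0,0,0],"twist": [0,0,0]},{"offset": [0,0,0],"twist": [0,0,0]},{"offset": [0,0,-20],"twist": [0,0,0]},{"offset": [0,0,-35],"twist": [0,0,0]},{"offset": [0,0,-25],"twist": [0,0,0]},{"offset": [0,35,0],"twist": [0,0,1]},{"offset": [0,38,0],"twist": [0,0,1]}], fingers=0.48)

```text
time: 24.22
tcp_pos: [513.3, -154.2, 207.1]
tool_rot: [[0.999, 0.042, 0.005], [0.042, -0.999, -0.001], [0.004, 0.001, -1.0]]
contact_force: [0.6, -1.8, -0.1]
finger_gap: 41.1
finger_force: 0.0
```

```bash
python3 -c "
from h import *
s=0.0725
p=np.array([507,-83,205.])+R(4.2)@[0,35,0]+R(3.2)@[0,38,0]
print(p); plan((455,-320,205,-2),start=(*p,2.2))
"
```

```text
[ 511.68455409 -155.84675574  205.        ]
t 24.2 from [ 512. -156.  205.] yaw 2.2 gap 41 q7 -1.37
-> (455, -320, 205, -2) 5 rows: [[-13, 32, 0, 0.8], [-12, 33, 0, 0.8], [-12, 33, 0, 0.8], [-11, 33, 0, 0.8], [-10, 32, 0, 0.8]]
```

>>> apply_moves(commands=[{"offset": [-13,32,0],"twist": [0,0,0.8]},{"offset": [-12,33,0],"twist": [0,0,0.8]},{"offset": [-12,33,0],"twist": [0,0,0.8]},{"offset": [-11,33,0],"twist": [0,0,0.8]},{"offset": [-10,32,0],"twist": [0,0,0.8]},{"offset": [0,0,0],"twist": [0,0,0]},{"offset": [0,0,0],"twist": [0,0,0]},{"offset": [0,0,0],"twist": [0,0,0]}], fingers=0.55)

```text
time: 24.88
tcp_pos: [455.3, -318.7, 204.5]
tool_rot: [[0.999, -0.032, 0.0], [-0.032, -0.999, 0.001], [0.0, -0.001, -1.0]]
contact_force: [0.1, 0.7, 0.1]
finger_gap: 47.2
finger_force: 0.0
```

```bash
python3 -c "
from h import *
P=binlook('w5.png')
print('pan');rects(P,140,165,(440,640),(-230,-40),60)
print('panz');rects(P,100,124,(440,640),(-230,-40),60)
plan((455,-320,60,-2),(455,-320,19,-2))
"
```

```text
c [ 452. -386.] size [32. 60.] ang x->long -1.5 z med 45 max 47 n 1836
c [ 455. -319.] size [32. 59.] ang x->long -2.4 z med 45 max 47 n 1773
c [ 518. -389.] size [32. 60.] ang x->long -2.5 z med 45 max 48 n 2183
c [ 572. -277.] size [ 5. 98.] ang x->long -3.6 z med 47 max 50 n 583
c [ 587. -393.] size [32. 60.] ang x->long -5.7 z med 45 max 48 n 2718
c [ 590. -327.] size [32. 58.] ang x->long -4.2 z med 45 max 48 n 2563
pan
c [ 486. -100.] size [ 4. 18.] ang x->long -2.3 z med 142 max 147 n 141
panz
c [ 540. -142.] size [135. 159.] ang x->long -86.0 z med 113 max 124 n 33659
t 24.9 from [ 456. -318.  205.] yaw -1.8 gap 47 q7 -1.11
-> (455, -320, 60, -2) 4 rows: [[0, 1, 36, 0.1], [0, 0, 36, 0.1], [0, 1, 36, 0.1], [-1, 0, 37, 0.1]]
-> (455, -320, 19, -2) 2 rows: [[0, 0, 20, -0.1], [0, 0, 21, -0.1]]
```

View pics/w5.png

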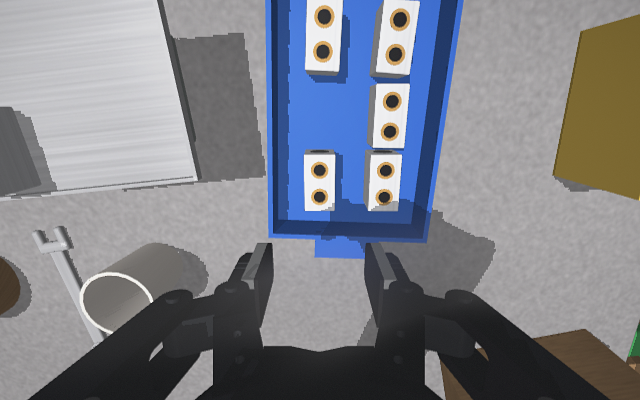

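The wrist view shows five blocks left and the next one at (320,180). The pose is aligned, so I'll descend and grip.

>>> apply_moves(commands=[{"offset": [0,0,36],"twist": [0,0,0]},{"offset": [0,1,38],"twist": [0,0,0]},{"offset": [0,0,38],"twist": [0,0,0]},{"offset": [0,0,34],"twist": [0,0,0]},{"offset": [0,0,24],"twist": [0,0,0]},{"offset": [0,0,12],"twist": [0,0,0]},{"offset": [0,0,4],"twist": [0,0,0]},{"offset": [0,0,0],"twist": [0,0,0]}])

```text
time: 25.6
tcp_pos: [455.5, -319.4, 18.6]
tool_rot: [[1.0, -0.031, -0.0], [-0.031, -1.0, 0.001], [-0.0, -0.001, -1.0]]
contact_force: [0.0, 0.7, 0.5]
finger_gap: 47.1
finger_force: 0.0
```

>>> apply_moves(commands=[{"offset": [0,0,0],"twist": [0,0,0]},{"offset": [0,0,0],"twist": [0,0,0]},{"offset": [0,0,0],"twist": [0,0,0]},{"offset": [0,0,0],"twist": [0,0,0]},{"offset": [0,0,-25],"twist": [0,0,0]},{"offset": [0,0,-40],"twist": [0,0,0]},{"offset": [0,0,-40],"twist": [0,0,0]},{"offset": [0,0,-40],"twist": [0,0,0]}], fingers=0)

```text
time: 26.27
tcp_pos: [454.6, -320.0, 165.8]
tool_rot: [[0.999, -0.032, 0.0], [-0.032, -0.999, -0.0], [0.0, -0.0, -1.0]]
contact_force: [1.0, -1.4, -2.4]
finger_gap: 31.2
finger_force: 59.9
```

```bash
python3 -c "
from h import *
plan((576,-77,204,4.2),start=(455,-320,164,-1.8))
"
```

```text
t 26.3 from [ 455. -320.  164.] yaw -1.8 gap 31 q7 -1.12
-> (576, -77, 204, 4.2) 7 rows: [[16, -35, -6, -0.9], [17, -35, -6, -0.9], [17, -35, -6, -0.9], [18, -34, -6, -0.9], [18, -34, -5, -0.9], [19, -34, -6, -0.9], [20, -34, -5, -0.9]]
```

>>> apply_moves(commands=[{"offset": [16,-35,-12],"twist": [0,0,-0.8]},{"offset": [17,-35,-12],"twist": [0,0,-0.9]},{"offset": [17,-35,-10],"twist": [0,0,-0.9]},{"offset": [18,-34,-6],"twist": [0,0,-0.9]},{"offset": [18,-34,0],"twist": [0,0,-0.9]},{"offset": [19,-34,0],"twist": [0,0,-0.9]},{"offset": [20,-34,0],"twist": [0,0,-0.9]},{"offset": [0,0,0],"twist": [0,0,0]}])

```text
time: 26.93
tcp_pos: [579.3, -67.7, 204.6]
tool_rot: [[0.996, 0.087, 0.003], [0.087, -0.996, 0.004], [0.003, -0.004, -1.0]]
contact_force: [-0.5, 1.0, -1.6]
finger_gap: 30.9
finger_force: 60.0
```

>>> apply_moves(commands=[{"offset": [0,0,0],"twist": [0,0,0]},{"offset": [0,0,20],"twist": [0,0,0]},{"offset": [0,0,24],"twist": [0,0,0]},{"offset": [0,0,15],"twist": [0,0,0]},{"offset": [0,0,5],"twist": [0,0,0]},{"offset": [0,0,0],"twist": [0,0,0]},{"offset": [0,0,0],"twist": [0,0,0]}])

```text
time: 27.52
tcp_pos: [577.0, -78.3, 140.5]
tool_rot: [[0.997, 0.074, 0.001], [0.075, -0.997, -0.0], [0.001, 0.0, -1.0]]
contact_force: [-0.2, -0.4, -1.3]
finger_gap: 30.6
finger_force: 60.1
```

>>> apply_moves(commands=[{"offset": [0,0,8],"twist": [0,0,0]},{"offset": [0,0,4],"twist": [0,0,0]},{"offset": [0,0,3],"twist": [0,0,0]},{"offset": [0,0,0],"twist": [0,0,0]},{"offset": [0,0,0],"twist": [0,0,0]}])

```text
time: 27.93
tcp_pos: [577.6, -77.8, 125.5]
tool_rot: [[0.997, 0.076, 0.002], [0.076, -0.997, -0.001], [0.002, 0.001, -1.0]]
contact_force: [-0.2, -0.7, 5.7]
finger_gap: 31.1
finger_force: 60.9
```

Contact. I'll release, lift and go back over the third block at (590,-327).

>>> apply_moves(commands=[{"offset": [0,0,0],"twist": [0,0,0]},{"offset": [0,0,0],"twist": [0,0,0]},{"offset": [0,0,0],"twist": [0,0,0]},{"offset": [0,0,-20],"twist": [0,0,0]},{"offset": [0,0,-35],"twist": [0,0,0]},{"offset": [0,0,-25],"twist": [0,0,0]},{"offset": [0,35,0],"twist": [0,0,1]},{"offset": [0,38,0],"twist": [0,0,1]}], fingers=0.48)

```text
time: 28.6
tcp_pos: [583.3, -147.9, 207.2]
tool_rot: [[0.999, 0.046, 0.004], [0.046, -0.999, 0.0], [0.004, 0.0, -1.0]]
contact_force: [0.7, -0.1, -0.1]
finger_gap: 40.9
finger_force: 0.0
```

```bash
python3 -c "
from h import *
p=np.array([577,-78,205.])+R(4.2)@[0,35,0]+R(3.2)@[0,38,0]
plan((590,-327,205,-4),start=(*p,2.2))
"
```

```text
t 28.6 from [ 582. -151.  205.] yaw 2.2 gap 41 q7 -1.44
-> (590, -327, 205, -4) 5 rows: [[0, 35, 0, 1.2], [1, 35, 0, 1.2], [2, 35, 0, 1.2], [3, 36, 0, 1.2], [3, 35, 0, 1.2]]
```

>>> apply_moves(commands=[{"offset": [0,35,0],"twist": [0,0,1.2]},{"offset": [1,35,0],"twist": [0,0,1.3]},{"offset": [2,35,0],"twist": [0,0,1.3]},{"offset": [3,36,0],"twist": [0,0,1.3]},{"offset": [3,35,0],"twist": [0,0,1.2]},{"offset": [0,0,0],"twist": [0,0,0]},{"offset": [0,0,0],"twist": [0,0,0]},{"offset": [0,0,0],"twist": [0,0,0]}], fingers=0.55)

```text
time: 29.27
tcp_pos: [590.1, -325.7, 204.1]
tool_rot: [[0.998, -0.069, -0.001], [-0.069, -0.998, 0.001], [-0.001, -0.001, -1.0]]
contact_force: [-0.1, 0.4, -0.1]
finger_gap: 47.0
finger_force: 0.0
```

```bash
python3 -c "
from h import *
P=binlook()
c=cap('top');P=cloud(c)
print('pan');rects(P,140,165,(440,640),(-230,-40),60)
plan((590,-327,19,-4))
"
```

```text
c [ 445. -373.] size [ 9. 44.] ang x->long 0.4 z med 44 max 46 n 165
c [ 526. -390.] size [32. 45.] ang x->long -2.2 z med 45 max 47 n 982
c [ 584. -278.] size [  5. 113.] ang x->long -3.8 z med 47 max 49 n 518
c [ 587. -393.] size [32. 60.] ang x->long -6.2 z med 45 max 48 n 1845
c [ 591. -327.] size [32. 60.] ang x->long -4.2 z med 45 max 47 n 1798
pan
c [505. -82.] size [32. 60.] ang x->long 2.6 z med 153 max 161 n 327
c [575. -77.] size [32. 61.] ang x->long 4.4 z med 154 max 160 n 325
t 29.4 from [ 591. -325.  205.] yaw -3.8 gap 47 q7 -1.29
-> (590, -327, 19, -4) 5 rows: [[0, 0, 37, 0.0], [0, 1, 37, 0.0], [0, 0, 37, 0.0], [0, 1, 37, 0.0], [0, 0, 38, 0.0]]
```

>>> apply_moves(commands=[{"offset": [0,0,36],"twist": [0,0,0]},{"offset": [0,1,38],"twist": [0,0,0]},{"offset": [0,0,38],"twist": [0,0,0]},{"offset": [0,0,34],"twist": [0,0,0]},{"offset": [0,0,24],"twist": [0,0,0]},{"offset": [0,0,12],"twist": [0,0,0]},{"offset": [0,0,4],"twist": [0,0,0]},{"offset": [0,0,0],"twist": [0,0,0]}])

```text
time: 30.03
tcp_pos: [590.4, -326.6, 18.7]
tool_rot: [[0.998, -0.068, -0.0], [-0.068, -0.998, 0.0], [-0.0, -0.0, -1.0]]
contact_force: [-0.8, -0.0, -0.2]
finger_gap: 46.9
finger_force: 0.0
```

>>> apply_moves(commands=[{"offset": [0,0,0],"twist": [0,0,0]},{"offset": [0,0,0],"twist": [0,0,0]},{"offset": [0,0,0],"twist": [0,0,0]},{"offset": [0,0,0],"twist": [0,0,0]},{"offset": [0,0,-25],"twist": [0,0,0]},{"offset": [0,0,-40],"twist": [0,0,0]},{"offset": [0,0,-40],"twist": [0,0,0]},{"offset": [0,0,-40],"twist": [0,0,0]}], fingers=0)

```text
time: 30.7
tcp_pos: [589.7, -327.2, 165.8]
tool_rot: [[0.998, -0.069, 0.0], [-0.069, -0.998, 0.0], [0.0, -0.0, -1.0]]
contact_force: [0.9, -0.8, -1.8]
finger_gap: 31.1
finger_force: 59.8
```

```bash
python3 -c "
from h import *
plan((546,-135,204,4.2),start=(590.5,-327,164,-3.9))
"
```

```text
t 30.7 from [ 590. -327.  164.] yaw -3.9 gap 31 q7 -1.30
-> (546, -135, 204, 4.2) 6 rows: [[-10, -31, -7, -1.3], [-9, -32, -7, -1.3], [-8, -32, -6, -1.3], [-7, -32, -7, -1.3], [-7, -32, -6, -1.3], [-6, -32, -7, -1.3]]
```

>>> apply_moves(commands=[{"offset": [-10,-31,-12],"twist": [0,0,-1.3]},{"offset": [-9,-32,-12],"twist": [0,0,-1.4]},{"offset": [-8,-32,-10],"twist": [0,0,-1.4]},{"offset": [-7,-32,-6],"twist": [0,0,-1.4]},{"offset": [-7,-31,0],"twist": [0,0,-1.3]},{"offset": [-6,-31,0],"twist": [0,0,-1.3]},{"offset": [0,0,0],"twist": [0,0,0]},{"offset": [0,0,0],"twist": [0,0,0]}])

```text
time: 31.37
tcp_pos: [545.0, -135.7, 204.7]
tool_rot: [[0.997, 0.076, 0.001], [0.076, -0.997, -0.001], [0.001, 0.001, -1.0]]
contact_force: [-0.4, -0.8, -1.4]
finger_gap: 30.9
finger_force: 60.0
```

>>> apply_moves(commands=[{"offset": [0,0,20],"twist": [0,0,0]},{"offset": [0,0,24],"twist": [0,0,0]},{"offset": [0,0,15],"twist": [0,0,0]},{"offset": [0,0,5],"twist": [0,0,0]},{"offset": [0,0,0],"twist": [0,0,0]},{"offset": [0,0,0],"twist": [0,0,0]}])

```text
time: 31.87
tcp_pos: [545.4, -138.5, 140.4]
tool_rot: [[0.997, 0.071, 0.001], [0.071, -0.997, -0.0], [0.001, 0.0, -1.0]]
contact_force: [0.6, -0.8, -2.5]
finger_gap: 31.3
finger_force: 60.0
```

>>> apply_moves(commands=[{"offset": [0,0,8],"twist": [0,0,0]},{"offset": [0,0,4],"twist": [0,0,0]},{"offset": [0,0,3],"twist": [0,0,0]},{"offset": [0,0,0],"twist": [0,0,0]},{"offset": [0,0,0],"twist": [0,0,0]}])

```text
time: 32.28
tcp_pos: [545.7, -138.1, 125.3]
tool_rot: [[0.997, 0.072, 0.002], [0.072, -0.997, -0.001], [0.001, 0.001, -1.0]]
contact_force: [1.3, -1.0, 3.2]
finger_gap: 31.0
finger_force: 60.6
```

>>> apply_moves(commands=[{"offset": [0,0,0],"twist": [0,0,0]},{"offset": [0,0,0],"twist": [0,0,0]},{"offset": [0,0,0],"twist": [0,0,0]},{"offset": [0,0,-20],"twist": [0,0,0]},{"offset": [0,0,-35],"twist": [0,0,0]},{"offset": [0,0,-25],"twist": [0,0,0]},{"offset": [0,35,0],"twist": [0,0,1]},{"offset": [0,38,0],"twist": [0,0,1]}], fingers=0.47)

```text
time: 32.95
tcp_pos: [551.3, -208.7, 207.2]
tool_rot: [[0.999, 0.042, 0.004], [0.042, -0.999, -0.001], [0.004, 0.001, -1.0]]
contact_force: [1.8, -0.7, -1.6]
finger_gap: 40.0
finger_force: 0.0
```

```bash
python3 -c "
from h import *
p=np.array([545.5,-138,205.])+R(4.2)@[0,35,0]+R(3.2)@[0,38,0]
plan((518,-389,205,-2.4),start=(*p,2.2))
"
```

```text
t 33.0 from [ 550. -211.  205.] yaw 2.2 gap 40 q7 -1.32
-> (518, -389, 205, -2.4) 5 rows: [[-8, 35, 0, 0.9], [-7, 36, 0, 0.9], [-7, 36, 0, 0.9], [-6, 35, 0, 0.9], [-5, 36, 0, 0.9]]
```

>>> apply_moves(commands=[{"offset": [-8,35,0],"twist": [0,0,0.9]},{"offset": [-7,36,0],"twist": [0,0,0.9]},{"offset": [-7,36,0],"twist": [0,0,0.9]},{"offset": [-6,35,0],"twist": [0,0,0.9]},{"offset": [-5,36,0],"twist": [0,0,0.9]},{"offset": [0,0,0],"twist": [0,0,0]},{"offset": [0,0,0],"twist": [0,0,0]},{"offset": [0,0,0],"twist": [0,0,0]}], fingers=0.55)

```text
time: 33.62
tcp_pos: [517.7, -388.2, 204.2]
tool_rot: [[0.999, -0.041, -0.0], [-0.041, -0.999, 0.001], [-0.0, -0.001, -1.0]]
contact_force: [-0.3, 0.0, 0.1]
finger_gap: 46.7
finger_force: 0.0
```

```bash
python3 -c "
from h import *
P=binlook()
c=cap('top');P=cloud(c)
print('pan');rects(P,135,165,(440,640),(-230,-40),60)
plan((518,-389,19,-2.4))
"
```

```text
c [ 453. -385.] size [31. 60.] ang x->long -1.7 z med 45 max 47 n 1508
c [ 519. -389.] size [32. 60.] ang x->long -2.8 z med 45 max 47 n 1800
c [ 579. -278.] size [  6. 121.] ang x->long -3.4 z med 47 max 50 n 908
c [ 587. -393.] size [32. 60.] ang x->long -6.0 z med 45 max 48 n 2162
pan
c [505. -82.] size [32. 59.] ang x->long 3.8 z med 153 max 162 n 331
c [ 544. -137.] size [32. 60.] ang x->long 4.2 z med 153 max 161 n 339
c [575. -77.] size [32. 61.] ang x->long 4.0 z med 154 max 161 n 328
t 33.7 from [ 518. -387.  205.] yaw -2.2 gap 47 q7 -1.11
-> (518, -389, 19, -2.4) 5 rows: [[0, 0, 37, 0.0], [0, 0, 37, 0.0], [0, 1, 37, 0.0], [0, 0, 37, 0.0], [0, 1, 38, 0.0]]
```

>>> apply_moves(commands=[{"offset": [0,0,36],"twist": [0,0,0]},{"offset": [1,1,38],"twist": [0,0,0]},{"offset": [0,0,38],"twist": [0,0,0]},{"offset": [0,0,34],"twist": [0,0,0]},{"offset": [0,0,24],"twist": [0,0,0]},{"offset": [0,0,12],"twist": [0,0,0]},{"offset": [0,0,4],"twist": [0,0,0]},{"offset": [0,0,0],"twist": [0,0,0]}])

```text
time: 34.38
tcp_pos: [519.1, -389.1, 18.7]
tool_rot: [[0.999, -0.04, -0.0], [-0.04, -0.999, 0.001], [-0.0, -0.001, -1.0]]
contact_force: [0.6, -0.3, 0.4]
finger_gap: 46.9
finger_force: 0.0
```

>>> apply_moves(commands=[{"offset": [0,0,0],"twist": [0,0,0]},{"offset": [0,0,0],"twist": [0,0,0]},{"offset": [0,0,0],"twist": [0,0,0]},{"offset": [0,0,0],"twist": [0,0,0]},{"offset": [0,0,-25],"twist": [0,0,0]},{"offset": [0,0,-40],"twist": [0,0,0]},{"offset": [0,0,-40],"twist": [0,0,0]},{"offset": [0,0,-40],"twist": [0,0,0]}], fingers=0)

```text
time: 35.05
tcp_pos: [518.3, -389.7, 165.8]
tool_rot: [[0.999, -0.041, 0.0], [-0.041, -0.999, 0.0], [0.0, -0.0, -1.0]]
contact_force: [0.8, -0.4, -2.7]
finger_gap: 30.9
finger_force: 59.9
```

```bash
python3 -c "
from h import *
plan((516,-193,204,4.2),start=(519,-388.5,164,-2.4))
"
```

```text
t 35.0 from [ 519. -388.  164.] yaw -2.4 gap 31 q7 -1.11
-> (516, -193, 204, 4.2) 5 rows: [[-2, -39, -8, -1.3], [-1, -39, -8, -1.3], [-1, -39, -8, -1.3], [0, -39, -8, -1.3], [2, -39, -8, -1.3]]
```

>>> apply_moves(commands=[{"offset": [-2,-37,-12],"twist": [0,0,-1.1]},{"offset": [-1,-38,-12],"twist": [0,0,-1.1]},{"offset": [-1,-39,-12],"twist": [0,0,-1.1]},{"offset": [0,-39,-4],"twist": [0,0,-1.1]},{"offset": [1,-25,0],"twist": [0,0,-1.1]},{"offset": [1,-15,0],"twist": [0,0,-1.1]},{"offset": [0,0,0],"twist": [0,0,0]},{"offset": [0,0,0],"twist": [0,0,0]}])

```text
time: 35.72
tcp_pos: [516.6, -197.1, 203.7]
tool_rot: [[0.997, 0.075, -0.0], [0.075, -0.997, -0.001], [-0.0, 0.001, -1.0]]
contact_force: [-0.0, -0.6, -3.0]
finger_gap: 30.9
finger_force: 60.1
```

>>> apply_moves(commands=[{"offset": [0,0,20],"twist": [0,0,0]},{"offset": [0,0,24],"twist": [0,0,0]},{"offset": [0,0,15],"twist": [0,0,0]},{"offset": [0,0,5],"twist": [0,0,0]},{"offset": [0,0,0],"twist": [0,0,0]},{"offset": [0,0,0],"twist": [0,0,0]}])

```text
time: 36.22
tcp_pos: [516.8, -198.0, 140.0]
tool_rot: [[0.997, 0.072, 0.0], [0.072, -0.997, -0.0], [0.0, 0.0, -1.0]]
contact_force: [0.0, -0.0, -2.0]
finger_gap: 31.3
finger_force: 60.1
```

>>> apply_moves(commands=[{"offset": [0,-2,8],"twist": [0,0,0]},{"offset": [0,0,4],"twist": [0,0,0]},{"offset": [0,0,3],"twist": [0,0,0]},{"offset": [0,0,0],"twist": [0,0,0]},{"offset": [0,0,0],"twist": [0,0,0]}])

```text
time: 36.63
tcp_pos: [516.9, -194.9, 125.0]
tool_rot: [[0.997, 0.074, 0.001], [0.074, -0.997, -0.0], [0.001, 0.0, -1.0]]
contact_force: [-0.0, 0.3, 1.0]
finger_gap: 31.0
finger_force: 60.5
```

>>> apply_moves(commands=[{"offset": [0,0,0],"twist": [0,0,0]},{"offset": [0,0,0],"twist": [0,0,0]},{"offset": [0,0,0],"twist": [0,0,0]},{"offset": [0,0,-20],"twist": [0,0,0]},{"offset": [0,0,-35],"twist": [0,0,0]},{"offset": [0,0,-25],"twist": [0,0,0]},{"offset": [0,35,0],"twist": [0,0,1]},{"offset": [0,38,0],"twist": [0,0,1]}], fingers=0.47)

```text
time: 37.3
tcp_pos: [523.3, -266.3, 207.5]
tool_rot: [[0.999, 0.044, 0.004], [0.044, -0.999, -0.002], [0.004, 0.002, -1.0]]
contact_force: [0.0, -1.6, -0.7]
finger_gap: 40.0
finger_force: 0.0
```

```bash
python3 -c "
from h import *
p=np.array([517,-196,205.])+R(4.2)@[0,35,0]+R(3.2)@[0,38,0]
plan((453,-385.5,205,-1.8),start=(*p,2.2))
"
```

```text
t 37.3 from [ 522. -269.  205.] yaw 2.2 gap 40 q7 -1.20
-> (453, -385.5, 205, -1.8) 4 rows: [[-18, 28, 0, 1.0], [-18, 29, 0, 1.0], [-17, 29, 0, 1.0], [-17, 30, 0, 1.0]]
```

>>> apply_moves(commands=[{"offset": [-18,28,0],"twist": [0,0,1]},{"offset": [-18,29,0],"twist": [0,0,1]},{"offset": [-17,29,0],"twist": [0,0,1]},{"offset": [-17,30,0],"twist": [0,0,1]},{"offset": [0,0,0],"twist": [0,0,0]},{"offset": [0,0,0],"twist": [0,0,0]},{"offset": [0,0,0],"twist": [0,0,0]}], fingers=0.55)

```text
time: 37.88
tcp_pos: [453.1, -384.0, 204.6]
tool_rot: [[1.0, -0.03, 0.0], [-0.03, -1.0, 0.001], [0.0, -0.001, -1.0]]
contact_force: [0.4, 0.6, 0.3]
finger_gap: 47.2
finger_force: 0.0
```

```bash
python3 -c "
from h import *
P=binlook()
c=cap('top','top3.png');P=cloud(c)
print('pan');rects(P,132,165,(440,640),(-230,-40),60)
print('panL');rects(P,105,165,(440,640),(20,220),60);rects(P,68,95,(440,640),(20,220),60)
plan((453,-385.5,19,-1.8))
"
```

```text
c [ 453. -386.] size [32. 59.] ang x->long -1.4 z med 45 max 47 n 1772
c [ 570. -277.] size [  6. 102.] ang x->long -3.7 z med 46 max 50 n 841
c [ 587. -393.] size [32. 60.] ang x->long -5.9 z med 45 max 47 n 2636
pan
c [505. -82.] size [32. 59.] ang x->long 2.2 z med 154 max 162 n 333
c [ 514. -194.] size [33. 59.] ang x->long 4.0 z med 154 max 163 n 347
c [ 544. -137.] size [32. 60.] ang x->long 4.3 z med 154 max 159 n 340
c [575. -77.] size [32. 60.] ang x->long 4.7 z med 153 max 160 n 330
panL
c [489. 163.] size [32. 61.] ang x->long 6.3 z med 116 max 123 n 311
c [494. 110.] size [32. 60.] ang x->long 7.8 z med 116 max 123 n 307
c [496.  63.] size [32. 60.] ang x->long 6.3 z med 116 max 123 n 305
c [560. 116.] size [32. 60.] ang x->long 5.8 z med 116 max 123 n 302
c [566.  67.] size [31. 60.] ang x->long 2.0 z med 116 max 122 n 291
c [528. 111.] size [151. 178.] ang x->long -85.8 z med 77 max 95 n 2165
t 38.0 from [ 454. -383.  205.] yaw -1.6 gap 47 q7 -1.03
-> (453, -385.5, 19, -1.8) 5 rows: [[0, 0, 37, 0.0], [0, 1, 37, 0.0], [0, 0, 37, 0.0], [0, 1, 37, 0.0], [-1, 0, 38, 0.0]]
```

View pics/top3.png

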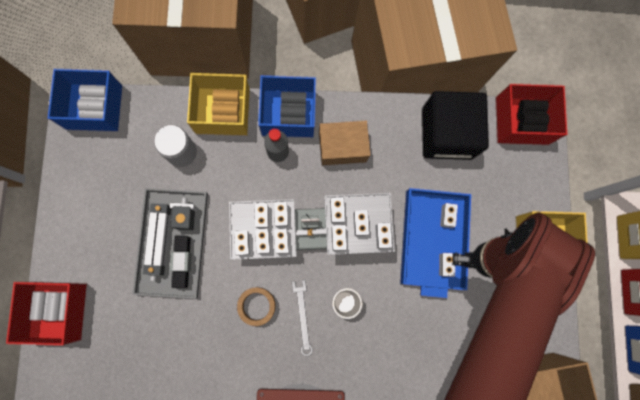

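The top view shows four blocks on the right pan, around (360,222), five on the left pan, and two in the bin at (450,215) and (448,264). The right pan is still up, so I'll add the fifth block.

>>> apply_moves(commands=[{"offset": [0,0,36],"twist": [0,0,0]},{"offset": [0,1,38],"twist": [0,0,0]},{"offset": [0,0,38],"twist": [0,0,0]},{"offset": [0,0,34],"twist": [0,0,0]},{"offset": [0,0,24],"twist": [0,0,0]},{"offset": [0,0,12],"twist": [0,0,0]},{"offset": [0,0,4],"twist": [0,0,0]},{"offset": [0,0,0],"twist": [0,0,0]}])

```text
time: 38.65
tcp_pos: [453.3, -384.9, 18.6]
tool_rot: [[1.0, -0.029, -0.0], [-0.029, -1.0, 0.001], [-0.0, -0.001, -1.0]]
contact_force: [-0.1, 0.7, 0.6]
finger_gap: 47.0
finger_force: 0.0
```

>>> apply_moves(commands=[{"offset": [0,0,0],"twist": [0,0,0]},{"offset": [0,0,0],"twist": [0,0,0]},{"offset": [0,0,0],"twist": [0,0,0]},{"offset": [0,0,0],"twist": [0,0,0]},{"offset": [0,0,-25],"twist": [0,0,0]},{"offset": [0,0,-40],"twist": [0,0,0]},{"offset": [0,0,-40],"twist": [0,0,0]},{"offset": [0,0,-40],"twist": [0,0,0]}], fingers=0)

```text
time: 39.32
tcp_pos: [452.4, -385.2, 165.7]
tool_rot: [[1.0, -0.031, -0.0], [-0.031, -1.0, 0.0], [-0.0, -0.0, -1.0]]
contact_force: [0.5, -0.4, -1.4]
finger_gap: 30.9
finger_force: 60.0
```

```bash
python3 -c "
from h import *
plan((584,-190,204,4.2),start=(453.5,-385.5,164,-1.7))
"
```

```text
t 39.3 from [ 454. -386.  164.] yaw -1.7 gap 31 q7 -1.03
-> (584, -190, 204, 4.2) 6 rows: [[21, -33, -7, -1.0], [21, -33, -7, -1.0], [22, -32, -6, -1.0], [23, -32, -7, -1.0], [23, -32, -6, -1.0], [23, -32, -7, -1.0]]
```

>>> apply_moves(commands=[{"offset": [21,-33,-12],"twist": [0,0,-1]},{"offset": [21,-33,-12],"twist": [0,0,-1]},{"offset": [22,-32,-10],"twist": [0,0,-1]},{"offset": [23,-32,-6],"twist": [0,0,-1]},{"offset": [23,-32,0],"twist": [0,0,-1]},{"offset": [23,-32,0],"twist": [0,0,-1]},{"offset": [0,0,0],"twist": [0,0,0]},{"offset": [0,0,0],"twist": [0,0,0]}])

```text
time: 39.98
tcp_pos: [584.4, -186.4, 204.0]
tool_rot: [[0.997, 0.08, 0.001], [0.08, -0.997, 0.001], [0.001, -0.001, -1.0]]
contact_force: [0.1, -1.5, -2.0]
finger_gap: 30.6
finger_force: 60.1
```

>>> apply_moves(commands=[{"offset": [0,0,20],"twist": [0,0,0]},{"offset": [0,0,24],"twist": [0,0,0]},{"offset": [0,0,15],"twist": [0,0,0]},{"offset": [0,0,5],"twist": [0,0,0]},{"offset": [0,0,0],"twist": [0,0,0]},{"offset": [0,0,0],"twist": [0,0,0]}])

```text
time: 40.48
tcp_pos: [583.2, -190.6, 140.5]
tool_rot: [[0.997, 0.073, 0.001], [0.073, -0.997, -0.0], [0.0, 0.0, -1.0]]
contact_force: [0.5, 0.5, -1.6]
finger_gap: 31.1
finger_force: 60.1
```

>>> apply_moves(commands=[{"offset": [0,0,8],"twist": [0,0,0]},{"offset": [0,0,5],"twist": [0,0,0]},{"offset": [0,0,4],"twist": [0,0,0]},{"offset": [0,0,3],"twist": [0,0,0]},{"offset": [0,0,3],"twist": [0,0,0]},{"offset": [0,0,3],"twist": [0,0,0]},{"offset": [0,0,3],"twist": [0,0,0]},{"offset": [0,0,0],"twist": [0,0,0]}])

```text
time: 41.15
tcp_pos: [582.8, -189.6, 109.8]
tool_rot: [[0.997, 0.074, -0.001], [0.074, -0.997, 0.001], [-0.001, -0.001, -1.0]]
contact_force: [0.9, -1.4, 0.3]
finger_gap: 30.7
finger_force: 60.5
```

>>> apply_moves(commands=[{"offset": [0,0,0],"twist": [0,0,0]},{"offset": [0,0,0],"twist": [0,0,0]},{"offset": [0,0,0],"twist": [0,0,0]},{"offset": [0,0,0],"twist": [0,0,0]}])

```text
time: 41.48
tcp_pos: [583.0, -189.7, 110.6]
tool_rot: [[0.997, 0.074, -0.001], [0.074, -0.997, 0.0], [-0.001, -0.0, -1.0]]
contact_force: [-1.6, -0.0, 0.0]
finger_gap: 30.4
finger_force: 60.4
```

Force is about zero at the level height, so I'll release slowly, lift and move away to the side.

>>> apply_moves(commands=[{"offset": [0,0,0],"twist": [0,0,0]},{"offset": [0,0,0],"twist": [0,0,0]},{"offset": [0,0,0],"twist": [0,0,0]},{"offset": [0,0,-20],"twist": [0,0,0]},{"offset": [0,0,-35],"twist": [0,0,0]},{"offset": [0,0,-40],"twist": [0,0,0]},{"offset": [0,30,-30],"twist": [0,0,0]},{"offset": [0,38,0],"twist": [0,0,0]}], fingers=0.47)

```text
time: 42.15
tcp_pos: [592.2, -254.5, 243.8]
tool_rot: [[0.997, 0.08, 0.011], [0.08, -0.997, -0.003], [0.011, 0.004, -1.0]]
contact_force: [0.8, -1.4, 0.6]
finger_gap: 40.1
finger_force: 0.0
```

>>> apply_moves(commands=[{"offset": [0,38,0],"twist": [0,0,0]},{"offset": [0,38,0],"twist": [0,0,0]},{"offset": [0,0,0],"twist": [0,0,0]},{"offset": [0,0,0],"twist": [0,0,0]},{"offset": [0,0,0],"twist": [0,0,0]},{"offset": [0,0,0],"twist": [0,0,0]},{"offset": [0,0,0],"twist": [0,0,0]},{"offset": [0,0,0],"twist": [0,0,0]}])

```text
time: 42.82
tcp_pos: [594.3, -331.6, 235.4]
tool_rot: [[0.997, 0.076, 0.0], [0.076, -0.997, 0.0], [0.0, -0.0, -1.0]]
contact_force: [0.7, -0.2, -0.0]
finger_gap: 39.9
finger_force: 0.0
```

>>> apply_moves(commands=[{"offset": [0,0,0],"twist": [0,0,0]},{"offset": [0,0,0],"twist": [0,0,0]},{"offset": [0,0,0],"twist": [0,0,0]},{"offset": [0,0,0],"twist": [0,0,0]},{"offset": [0,0,0],"twist": [0,0,0]},{"offset": [0,0,0],"twist": [0,0,0]},{"offset": [0,0,0],"twist": [0,0,0]},{"offset": [0,0,0],"twist": [0,0,0]}])

```text
time: 43.48
tcp_pos: [593.9, -332.9, 235.1]
tool_rot: [[0.997, 0.074, -0.0], [0.074, -0.997, 0.0], [-0.0, -0.0, -1.0]]
contact_force: [0.4, -0.4, 0.3]
finger_gap: 40.4
finger_force: 0.0
```

```bash
python3 -c "
from h import *
c=cap('top','top4.png');P=cloud(c)
print('R');rects(P,120,165,(440,640),(-230,-40),60)
print('L');rects(P,120,165,(440,640),(20,220),60)
print('bin');rects(P,38,60,(400,640),(-425,-276),100)
print('tray');rects(P,35,90,(300,680),(270,480))
print(arm.read_state()['time'])
im=c['pixels'][170:320,120:480,::-1]; cv2.imwrite('pics/f.png',cv2.resize(im,None,fx=2.2,fy=2.2,interpolation=cv2.INTER_CUBIC))
"
```

```text
R
c [505. -82.] size [33. 59.] ang x->long 4.0 z med 135 max 141 n 312
c [ 514. -194.] size [33. 60.] ang x->long 4.7 z med 135 max 143 n 321
c [ 544. -137.] size [33. 60.] ang x->long 3.8 z med 135 max 142 n 320
c [574. -77.] size [32. 60.] ang x->long 5.3 z med 135 max 144 n 314
c [ 579. -189.] size [33. 59.] ang x->long 4.2 z med 135 max 143 n 322
L
c [488. 163.] size [33. 60.] ang x->long 5.9 z med 134 max 140 n 328
c [494. 110.] size [32. 60.] ang x->long 7.0 z med 134 max 141 n 314
c [495.  63.] size [32. 60.] ang x->long 6.0 z med 134 max 141 n 312
c [560. 115.] size [32. 59.] ang x->long 3.5 z med 134 max 141 n 313
c [565.  66.] size [31. 60.] ang x->long 2.4 z med 134 max 141 n 315
bin
c [ 564. -277.] size [ 3. 46.] ang x->long -2.6 z med 47 max 50 n 18
c [ 606. -358.] size [32. 57.] ang x->long 4.3 z med 45 max 52 n 180
c [ 625. -279.] size [ 6. 31.] ang x->long -7.5 z med 47 max 50 n 26
tray
c [438. 333.] size [ 47. 138.] ang x->long 1.0 z med 47 max 60 n 845
c [490. 401.] size [ 48. 203.] ang x->long -2.3 z med 49 max 63 n 1281
c [567. 333.] size [61. 83.] ang x->long -0.8 z med 64 max 72 n 585
43.5333
```

View pics/f.png

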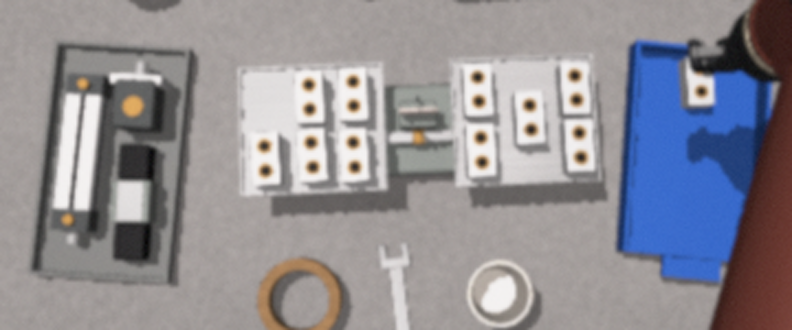

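Both sets of block tops read 134 to 135 mm, so the beam is level, with five blocks on each pan. The tray holds the cylinder, valve and pump. The spare block is still upright in the bin at (698,82), though it has been knocked sideways. I'm handing in.

```bash
python3 -c "
from bench import arm
print(arm.job_done())"
```

```text
the job is handed in; nothing more can be done
None
```

Handed in: the cylinder, valve and pump are in the returns tray, and five spare blocks on the right pan bring the beam level to within about 1 mm at the pans. The reference set is on its pan, the one unused block is in the bin, and the bottle and carton were not touched.

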